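Lay a section carrier in the loading nest, on the side its key pin calls for

TASK

Take the notched section carrier out of the rack and lay it in the loading nest, flat on the bed and square between the locators, with its notch over the key pin. The setter has put the key pin on one side or the other of the nest's head end, and that decides which face of the carrier must lie up. Lay it down in the gripper rather than letting it tip or fall over, let go of it, and leave the plain blank standing in the rack.

Things in the scene. Friction and masses are not known exactly. Their poses are not given: they have to be found in the camera images.
- carrier: Section carrier: bare aluminium block 28 thick (own x) x 60 wide (own y) x 90 long (own z), 0.28 to 0.47 kg. Starts upright in a rack slot. Origin: centre of its foot; z points to the head end. A notch 18 x 18 mm runs through its thickness in the head corner on the +y side (y 12 to 30, z 72 to 90 mm). Both 60 x 90 faces are flat; either may lie on the bed.
- blank: Plain blank: the same block, 28 x 60 x 90 mm, but without the notch; stands in the rack's other slot. Origin: centre of its foot. It stays there.
- rack: Grey rack, fixed, 112 (own x) x 92 (own y) x 74 mm high; origin: centre of its underside. Slots at own x = -30 and +30 mm, floor 8 mm over the origin, so the blocks' tops stand 98 mm over it, faces to own +x and -x, 32 mm apart. End walls beyond own y = +-31 mm hide the blocks' narrow edges to 74 mm; the middle 47 mm of each face is open.
- nest: Loading nest, fixed: base 80 (own x) x 120 (own y) x 10 mm, origin under its centre. Bed 24 mm up, 52 mm wide from y -47 to 25. Pocket 63.4 x 93.4 mm round the origin; stops and corner locators stand 12 mm over the bed, the top 4 mm a lead-in. Head end +y, foot end -y. Long sides open at |y| < 29 mm down to the base. A laid carrier has its origin at own (0, -45, 38) mm, its z along own +y.
- key_pin: Steel key pin, 12 mm thick, fixed in one of the nest's two key bosses at nest (+20, 35) or (-20, 35) mm; the other boss has only a low plug. Top 46 mm over the bench, 22 mm over the bed. Origin: centre of the pin's lower end, 22 mm over the bench. It must end inside the carrier's notch with about 2 mm to spare; under an un-notched corner it holds the carrier up.
- video_microscope: Bystander to keep clear of, right of the rack and behind the nest, fixed: black video microscope, base 204 (own x) x 243 (own y) x 56 mm high, origin under its centre; its head and optics, 0.2 to 0.48 m up, stand over the base within 85 mm of the origin, with a post behind.
- machine_wall (a point): Point at bench height on the left wall of the large bench grinding machine, a bystander to keep clear of. The wall runs at 15 degrees from world x towards +y, from its front corner 100 mm nearer the robot than this point to the back of the bench. The black front leans back from that corner at the bench to 110 mm deeper at 0.2 m height; above lies a guard up to 0.5 m. The arm starts in front of it.
- monitor: Bystander left of and behind the rack, fixed: screen 540 mm wide along own y, from 0.1 to 0.41 m up, leaning back; origin on the bench under its middle, own y to its left end.
Mind the look-alikes: they are no part of the job. What is shaped like the carrier but green is not meant.

How it is judged:
At the end, for the whole second after the job is handed in: The carrier lies released and still in the nest: foot centre within 3 mm sideways and 3.5 mm lengthways of its place, 38 mm up (-3, +2.5 mm), flat within 0.05 rad, square within 0.06 rad, so the notch is over the key pin; the blank has moved less than 12 mm (x of carrier in the frame of nest between -0.003 and 0.003 m and y of carrier in the frame of nest between -0.0485 and -0.0415 m and z of carrier in the frame of nest between 0.035 and 0.0405 m and angle between the z axis of carrier and the y axis of nest, either way round below 0.06 rad and angle between the x axis of carrier and the z axis of nest, either way round below 0.05 rad and linear speed of carrier below 0.01 m/s and distance of blank from where it was at the start of the episode below 0.012 m); the robot touches nothing.
It fails at once if the carrier falls over or is dropped (it turns faster than 8 rad/s) (angular speed of carrier above 8 rad/s).
It fails at once if the blank is pulled up or knocked over in its rack slot (distance of blank from where it was at the start of the episode above 0.02 m or angle between blank's own z axis and vertical above 0.2 rad).
It also fails if it takes over 67 s, if anything falls off the work surface, if the arm or the gripper's body presses on something with over 40 N, if the wrist force passes 120 N, or if a joint passes its speed limit or range.

ROBOT

A 6-joint arm with a two-finger parallel gripper is mounted at the origin on a cart in front of the work surface, level with it; the furniture and walls round the work are solid. World frame = base frame: x ahead of the robot, y to its left, z up, the work surface at z = 0. Lengths are in m, angles in rad, forces in N, time in s.
With the tool pointing down it reaches from about 0.25 to 0.775 m from the base axis. Payload 4 kg.
Tool frame: the origin (TCP) lies at the centre of the arm's flange, where the gripper is bolted on; the fingertips stand 199 mm ahead of it and the grasp point (between the pads) lies 180 mm ahead of it (robot.tcp_to_tips is the z of the fingertips in the tool frame, in m); z points along the fingers, y is the line along which they close (so a half turn about z gives the same grasp; the last joint's range is limited). The gripper opens to 94 mm and grips with 3 to 60 N. Pads are 16 mm wide; open, the fingers measure 119 mm over their backs; the gripper's body (75 mm by 177 mm) begins 78 mm behind the grasp point.
Start: joints at [-1.362, 0.087, 1.371, -0, 1.684, -0.103], TCP at [0.169, -0.523, 0.405] pointing down, gripper open.
Joint ranges: [-3.1, 3.1], [-0.76, 2.03], [0.27, 2.55], [-1.08, 4.22], [0.17, 2.65], [-2.57, 2.57]. Speed limits (rad/s): [2.79, 2.79, 3.14, 3.14, 3.14, 3.14].

INTERFACE

Orientations are given as [roll, pitch, yaw] about the fixed x, y, z axes, in that order (R = Rz(yaw) Ry(pitch) Rx(roll)).
In Python, from bench import robot gives the robot as it stands.
- The arm moves only by the tool play_rows, never from a script. Its arguments are lists of equal length, an entry for each row: "translation": the shift along the tool's x, y, z scaled (see below), a list of three; "twist": the turn, a rotation vector about the tool's x, y, z scaled (see below), a list of three; "gripper": the opening, from -1 (shut) to 1 (fully open). A call has 1 to 8 rows; each row shifts and turns the commanded pose from where the row before left it, along the tool's axes as they then stand; what a row does not reach is not made up. The controller multiplies each number of a shift by 0.04 m and each number of a turn by 0.1 rad. A row lasts 1/10 s, in which the tool goes at most 50 mm and 8.59 degrees, less where a joint would pass 70% of its speed; a pose out of reach is approached as far as the arm can. A call with a number of a shift or a turn outside -1 to 1 is refused whole. A call with a gripper value outside its range is refused whole. The fingers move at their own pace and stop on an object; the grip force is fixed at half the most. Time passes only in rows, so rows that do not move let the fingers close. It gives the time, the measured TCP pose, the force, the opening and the grip force at its end, in the units of the state.
- robot.get_obs(): the state, without advancing time (a new reading comes with each control period).
- robot.snapshot(name): name is "side" or "top" or "wrist"; returns the picture (384x512x3 uint8, red, green, blue); there is no depth.
- robot.camera_model(name): a dict with "camera_matrix" (3x3 intrinsics, pixels), "rvec" (rotation vector, rad) and "tvec" (3), from world to camera coordinates, as OpenCV has them. Camera axes: x right, y down, z forward; pixel columns grow to the right and rows downward; lengths in m; the calibration is good to about 2 mm. A picture is of the moment at which its call begins: read the wrist's pose just before it. camera_model takes no time and is no camera call; for the wrist camera it gives the pose at the moment of the call.
- robot.close_job(): hands the job in; it is judged then, once.
Trained networks look in the newest picture that a camera, given by its name, has taken for a name from the list of things; names that differ only in an ending like _2 or _b are one class to them, and where a whole thing is asked for, a point or a joint stands for the part that bears it (a point fixed in the world has none). Each returns a list of dicts, best first, with "score" (0 to 1); they miss things now and then, are a little off and sometimes report something else, mostly with a low value. They report only what shows in the picture. A call takes as long as a camera call. They do not tell look-alikes from the thing itself.
- robot.recognise(name, camera): "centre" ([x, y, z] in m, in world coordinates, good to about 4 mm: the middle of the surface that is visible of it).
- robot.spot_point(name, camera): "centre" ([x, y, z] in m, in world coordinates, good to about 4 mm: a listed point, or the origin of a listed thing).
The state is a dict: "time": time; "joint_positions": joint angles; "qvel": joint speeds; "joint_torque": joint torques, N m; "tool_pos": TCP position; "ee_rot": TCP orientation; "wrist_force": force on the tool from outside, world axes, zero at the start; "wrist_torque": the same for the moment, N m; "width": finger opening in m; "finger_force": force on a finger pad.
Only numpy, scipy, OpenCV 4.12 (cv2) and the standard library are available. Lean on these libraries where they do the work, as an engineer would, in place of code of your own. Each camera call takes 0.05 s, during which the arm holds its last target. There are 200 camera calls.

## Working session

There is one attempt and no reset: what is moved stays moved. The work goes in short steps, Python scripts to look and compute and a tool call to move; the robot and the scene stay as the last step left them, time stands still between calls to the robot, and variables do not carry over. Pictures are saved under pics/ and viewed, at most 10 in all, crops included, and the job is handed in when it is done.

Besides the shell and the picture viewer there is one more tool, called after ">>>" by a JSON object that holds its "fn" and its "kwargs", one argument or row to a line. play_rows: Moves the arm, as the interface text tells. Its arguments: {"type":"object","properties":{"translation":{"type":"array","items":{"type":"array","items":{"type":"number","minimum":-1,"maximum":1}}},"twist":{"type":"array","items":{"type":"array","items":{"type":"number","minimum":-1,"maximum":1}}},"gripper":{"type":"array","items":{"type":"number"}}},"required":["translation","twist","gripper"]}

```bash
mkdir -p pics; ls
python3 - <<'E'
from bench import robot
import cv2
print(robot.get_obs())
for c in ("side","top"):
    im=robot.snapshot(c); cv2.imwrite(f"pics/{c}0.png",im[:,:,::-1])
    m=robot.camera_model(c); print(c,m)
    for n in ("carrier","blank","rack","nest","key_pin","video_microscope","machine_wall","monitor"):
        print(n,[(r['score'],r['centre']) for r in robot.spot_point(n,c)][:4])
E
```

```text
pics
{'time': 0.0, 'joint_positions': array([-1.36213253e+00,  8.79281914e-02,  1.37221788e+00, -4.75220519e-05,
        1.68357609e+00, -1.03083298e-01]), 'qvel': array([ 0.00057557, -0.0008949 ,  0.00132615, -0.0015919 , -0.00176904,
       -0.00095247]), 'joint_torque': array([ 1.17679836e-03, -3.40188646e+01, -3.02425754e+01,  7.18235015e-02,
        3.29835364e-02, -1.51869281e-04]), 'tool_pos': array([ 0.1686716 , -0.52338174,  0.40353682]), 'ee_rot': array([-3.13946960e+00, -1.72146257e-04,  3.11741612e-01]), 'wrist_force': array([ 1.13802803, -0.0973503 ,  0.61984434]), 'wrist_torque': array([ 0.05644124,  0.04990753, -0.01069464]), 'finger_force': 0.0, 'width': 0.09383029045537983}
side {'camera_matrix': array([[457.49330545,   0.        , 251.44723085],
       [  0.        , 457.49330545, 194.16575173],
       [  0.        ,   0.        ,   1.        ]]), 'rvec': array([ 0.40044753, -2.64146686,  1.34687061]), 'tvec': array([0.58174781, 0.14132445, 1.11976927])}
carrier [(0.94, [0.8268, 0.0383, -0.0024]), (0.84, [0.6783, 0.26, 0.0001]), (0.74, [0.5083, 0.0532, 0.0095]), (0.
[... 288 characters left out ...]
ne_wall [(0.81, [0.4484, -0.3602, 0.0015])]
monitor []
top {'camera_matrix': array([[479.89282581,   0.        , 255.81252031],
       [  0.        , 479.89282581, 194.38376175],
       [  0.        ,   0.        ,   1.        ]]), 'rvec': array([ 2.14387091, -2.19314898,  0.06805558]), 'tvec': array([0.01107566, 0.59451817, 1.50973102])}
carrier [(0.87, [0.8262, 0.0426, 0.0033]), (0.69, [0.7257, 0.1537, -0.0014]), (0.69, [0.6835, 0.2629, -0.0003]), (0.55, [0.5113, 0.0536, 0.0092])]
blank [(0.55, [0.4483, 0.0404, 0.0108])]
rack [(0.9, [0.4806, 0.0433, 0.0069])]
nest [(0.94, [0.3828, -0.2179, -0.0018])]
key_pin []
video_microscope []
machine_wall [(0.85, [0.4494, -0.3596, 0.0004])]
monitor []
```

View pics/side0.png

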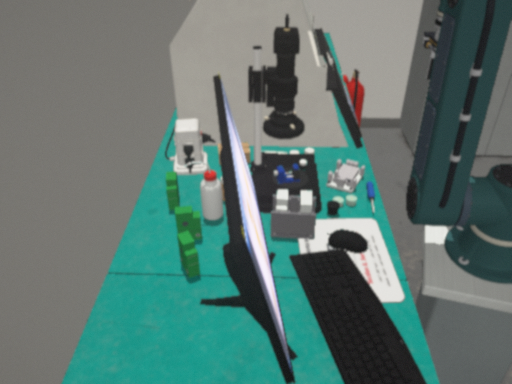

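View pics/top0.png

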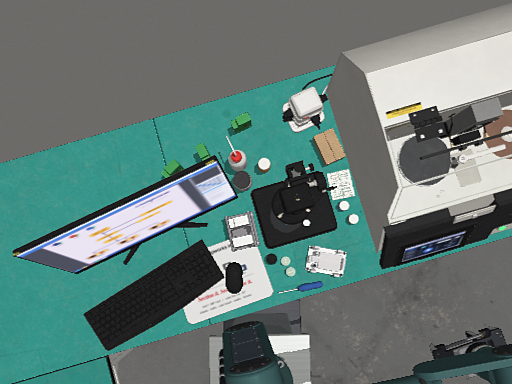

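Side picture: the grey rack is at (294,214), with two aluminium blocks at (281,200) and (307,200). The nest is at (346,177). The look-alikes are the green blocks at (172,190), (185,222) and (188,255), which are excluded. Top picture: rack at (241,231), nest at (326,261), microscope base at (294,208). One composite crop should show which block has the notch.

```bash
cat > h.py <<'E'
import numpy as np, cv2
from scipy.spatial.transform import Rotation as R
def proj(m,P):
    return cv2.projectPoints(np.array(P,float).reshape(-1,3),m['rvec'],m['tvec'],m['camera_matrix'],None)[0].reshape(-1,2)
def back(m,px,z):
    """pixels -> world points on the plane of height z"""
    px=np.array(px,float).reshape(-1,2); Rm=cv2.Rodrigues(m['rvec'])[0]; c=-Rm.T@m['tvec']
    d=np.c_[px,np.ones(len(px))]@np.linalg.inv(m['camera_matrix']).T@Rm
    return c+d*((z-c[2])/d[:,2])[:,None]
E
python3 - <<'E'
from bench import robot
from h import *
s=cv2.imread("pics/side0.png");t=cv2.imread("pics/top0.png")
f=lambda i,x,y:cv2.resize(i[y-32:y+32,x-42:x+42],(400,300),interpolation=cv2.INTER_CUBIC)
cv2.imwrite("pics/c0.png",np.vstack([np.hstack([f(s,294,212),f(s,346,177)]),np.hstack([f(t,241,231),f(t,326,261)])]))
m=robot.camera_model("top")
print("micro base",back(m,[(251,187),(317,170),(337,230),(270,247)],.056))
mw=robot.camera_model("wrist");print(mw)
Rm=cv2.Rodrigues(mw['rvec'])[0];print(-Rm.T@mw['tvec'],Rm)
E
```

```text
micro base [[ 0.61560356  0.01153523  0.056     ]
 [ 0.66421735 -0.1966978   0.056     ]
 [ 0.47520333 -0.25248594  0.056     ]
 [ 0.42719289 -0.04349856  0.056     ]]
{'camera_matrix': array([[318.48531553,   0.        , 261.89554667],
       [  0.        , 318.48531553, 188.65082182],
       [  0.        ,   0.        ,   1.        ]]), 'rvec': array([-2.37043907,  1.72752417,  0.21560535]), 'tvec': array([-0.55151757, -0.02629511,  0.39106626])}
[ 0.23613764 -0.50338174  0.38554082] [[ 3.06237430e-01 -9.51955165e-01  1.69613257e-05]
 [-9.22749531e-01 -2.96837799e-01  2.45806069e-01]
 [-2.33991322e-01 -7.52906699e-02 -9.69319027e-01]]
```

View pics/c0.png

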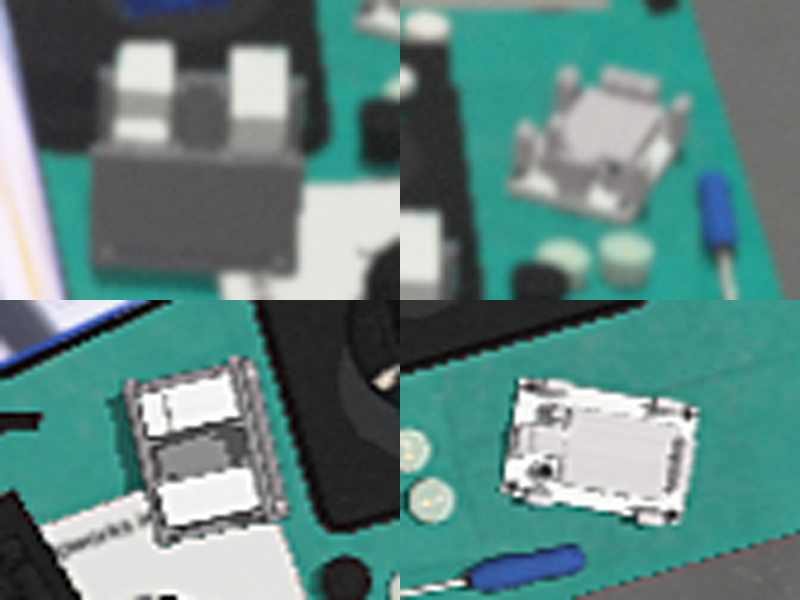

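The composite shows that the far block (0.51, 0.053) is the carrier, with its notch step on the world +y side. The near block is the plain blank. The nest's head end points to +y. The pin side still needs a close look, so I'm moving above the nest with the wrist camera.

>>> {"fn": "play_rows", "kwargs": {
  "translation": [
    [0.76,-0.82,0],
    [0.76,-0.82,0],
    [0.76,-0.82,0],
    [0.76,-0.82,0],
    [0.76,-0.82,0],
    [0.76,-0.82,0],
    [0.76,-0.82,0],
    [0.76,-0.82,0]
  ],
  "twist": [
    [0,0,0],
    [0,0,0],
    [0,0,0],
    [0,0,0],
    [0,0,0],
    [0,0,0],
    [0,0,0],
    [0,0,0]
  ],
  "gripper": [1,1,1,1,1,1,1,1]
}}

```text
time: 1.7
tool_pos: [0.3199, -0.1974, 0.405]
ee_rot: [3.14, -0.001, 0.311]
wrist_force: [0.6, -0.7, 0.9]
width: 0.094
finger_force: 0.0
```

>>> {"fn": "play_rows", "kwargs": {
  "translation": [
    [0,0,0],
    [0,0,0]
  ],
  "twist": [
    [0,0,0],
    [0,0,0]
  ],
  "gripper": [1,1]
}}

```text
time: 1.9
tool_pos: [0.3199, -0.1984, 0.4049]
ee_rot: [3.14, 0.0, 0.315]
wrist_force: [0.2, -0.8, -0.3]
width: 0.0937
finger_force: 0.0
```

Run:
```python
from bench import robot
from h import *
o=robot.get_obs();print(o['time'],o['tool_pos'],o['ee_rot'],o['joint_positions'])
m=robot.camera_model("wrist")
im=robot.snapshot("wrist")[:,:,::-1]; cv2.imwrite("pics/w1raw.png",im); np.save("m1.npy",m,allow_pickle=True)
cv2.imwrite("pics/w1.png",cv2.resize(im,(800,600),interpolation=cv2.INTER_CUBIC))
for n in("nest","key_pin","carrier","blank","rack"):
  print(n,[(r['score'],r['centre']) for r in robot.spot_point(n,"wrist")][:3])
```

```text
1.9 [ 0.31991948 -0.19839212  0.40494506] [3.14029082e+00 5.29455372e-05 3.14712281e-01] [-7.05723119e-01 -3.10714909e-01  1.72923294e+00 -7.34358042e-04
  1.72199267e+00  5.50249889e-01]
nest [(0.75, [0.3804, -0.2233, -0.0003])]
key_pin [(0.66, [0.4025, -0.1856, 0.023])]
carrier []
blank []
rack []
```

View pics/w1.png

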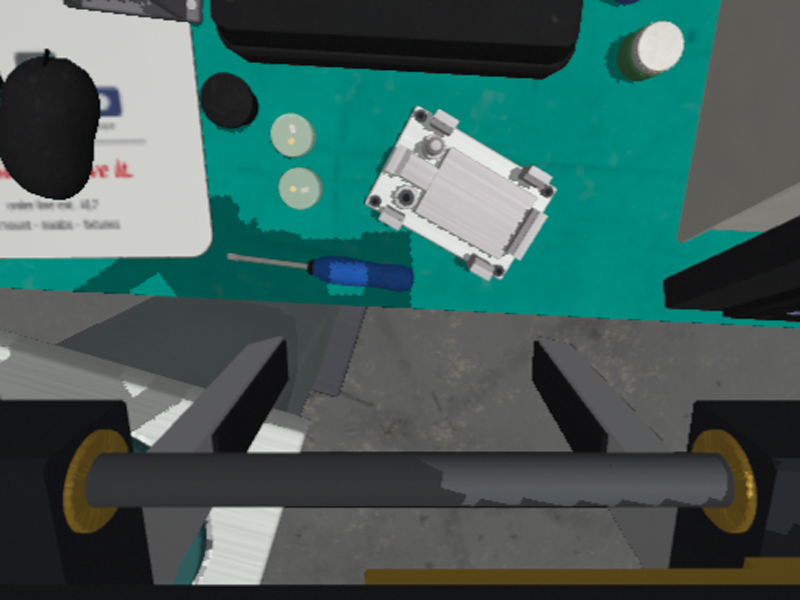

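The wrist view shows the steel pin standing at (434,147), the far (+x) boss. The boss at (405,198) holds only a dark plug. So the pin is on nest +x and the carrier's +x face must lie up. I'm now measuring the nest's orientation and finding clear bench for a regrasp spot.

Run:
```python
from h import *
m=np.load("m1.npy",allow_pickle=True).item(); s=.64
def b(n,p,z): print(n,back(m,np.array(p)*s,z)[:,:2].round(4).tolist())
b("nest corners HF,HN,FF,FN",[(418,107),(366,203),(555,187),(499,278)],.010)
b("pin top",[(434,139)],.046); b("plug",[(405,197)],.024)
b("vials",[(292,135),(299,188)],.02); b("black",[(229,100)],.03)
b("paper corner,edge top",[(205,255),(190,20)],0); b("screwdriver tip,handle",[(230,257),(310,265)],.01)
b("mouse",[(50,125),(100,125),(55,198)],.02); b("bench edge",[(0,290),(400,311)],0)
t=np.load("m1.npy",allow_pickle=True).item()
```

```text
nest corners HF,HN,FF,FN [[0.4297, -0.1714], [0.3539, -0.1556], [0.4082, -0.285], [0.3309, -0.2698]]
pin top [[0.4102, -0.1881]]
plug [[0.3678, -0.1817]]
vials [[0.3837, -0.0933], [0.35, -0.1074]]
black [[0.3925, -0.0498]]
paper corner,edge top [[0.2756, -0.0467], [0.436, -0.0012]]
screwdriver tip,handle [[0.2828, -0.0686], [0.2957, -0.1283]]
mouse [[0.338, 0.0688], [0.3488, 0.0357], [0.2888, 0.0583]]
bench edge [[0.1974, 0.1026], [0.2792, -0.2059]]
```

Run:
```python
from bench import robot
from h import *
m=robot.camera_model("top")
print("bottom",back(m,[(237,195),(80,272)],.1).round(3).tolist()); print("top",back(m,[(216,157),(15,250)],.41).round(3).tolist())
f=lambda u,v,x0,y0:(x0-42+u*84/400,y0-32+v*64/300)
# rack corners in the composite's top crop, rim z=.074
P=[f(128,380-300,241,231),f(240,358-300,241,231),f(160,538-300,241,231),f(285,512-300,241,231)]
q=back(m,P,.074).round(4);print("rack rim",q.tolist(),q.mean(0))
P=[f(140,395-300,241,231),f(232,372-300,241,231),f(242,425-300,241,231),f(148,435-300,241,231)]
q=back(m,P,.098).round(4);print("carrier top",q.tolist(),q.mean(0))
```

```text
bottom [[0.588, 0.053, 0.1], [0.365, 0.533, 0.1]]
top [[0.655, 0.084, 0.41], [0.442, 0.57, 0.41]]
rack rim [[0.5255, 0.0905, 0.074], [0.5383, 0.0175, 0.074], [0.4216, 0.0715, 0.074], [0.4368, -0.0094, 0.074]] [0.48055  0.042525 0.074   ]
carrier top [[0.5147, 0.081, 0.098], [0.5282, 0.022, 0.098], [0.4938, 0.0163, 0.098], [0.4887, 0.0763, 0.098]] [0.50635 0.0489  0.098  ]
```

```bash
cat >> h.py <<'E'
def plan(p0,r0,p1,r1,n,turn=None):
    """n equal rows from pose 0 to pose 1, in tool axes and tool units; turn = rotation vector in tool frame if not the shortest"""
    R0=R.from_euler('xyz',r0); p0=np.array(p0,float)
    w=(R0.inv()*R.from_euler('xyz',r1)).as_rotvec() if turn is None else np.array(turn,float)
    tw=np.round(w/n/.1,3); Rc,p=R0,p0.copy()
    T=[]
    for k in range(n):
        tgt=p0+(np.array(p1)-p0)*(k+1)/n
        t=np.round(Rc.inv().apply(tgt-p)/.04,2); T.append(t.tolist())
        p=p+Rc.apply(t*.04); Rc=Rc*R.from_rotvec(tw*.1)
    print("twist/row",tw,"end",p.round(4),Rc.as_euler('xyz').round(3))
    for i in range(0,n,8): print(T[i:i+8])
def log(o):
    open("log.txt","a").write(repr((o['joint_positions'].tolist(),o['tool_pos'].tolist(),o['ee_rot'].tolist()))+"\n")
E
python3 - <<'E'
from bench import robot
from h import *
o=robot.get_obs();log(o)
plan(o['tool_pos'],o['ee_rot'],[.44,.035,.405],None,32,turn=[0,0,-3.08])
E
```

```text
twist/row [ 0.     0.    -0.962] end [0.4398 0.035  0.4049] [ 3.141 -0.    -2.896]
[[0.15, -0.15, -0.0], [0.15, -0.13, -0.0], [0.18, -0.11, -0.0], [0.18, -0.1, -0.0], [0.19, -0.08, -0.0], [0.19, -0.07, -0.0], [0.21, -0.04, -0.0], [0.2, -0.02, -0.0]]
[[0.21, -0.01, -0.0], [0.2, 0.02, -0.0], [0.21, 0.03, -0.0], [0.2, 0.06, -0.0], [0.19, 0.07, -0.01], [0.18, 0.1, 0.0], [0.18, 0.11, 0.0], [0.16, 0.12, 0.0]]
[[0.15, 0.14, 0.0], [0.14, 0.16, 0.0], [0.12, 0.17, 0.0], [0.11, 0.17, 0.0], [0.08, 0.19, 0.0], [0.07, 0.2, 0.0], [0.05, 0.2, 0.0], [0.03, 0.2, 0.0]]
[[0.01, 0.21, 0.0], [-0.01, 0.21, -0.0], [-0.03, 0.2, -0.0], [-0.04, 0.2, -0.0], [-0.07, 0.2, -0.0], [-0.09, 0.18, -0.0], [-0.1, 0.18, -0.0], [-0.12, 0.17, -0.0]]
```

>>> {"fn": "play_rows", "kwargs": {
  "translation": [
    [0.15,-0.15,0],
    [0.15,-0.13,0],
    [0.18,-0.11,0],
    [0.18,-0.1,0],
    [0.19,-0.08,0],
    [0.19,-0.07,0],
    [0.21,-0.04,0],
    [0.2,-0.02,0]
  ],
  "twist": [
    [0,0,-0.962],
    [0,0,-0.962],
    [0,0,-0.962],
    [0,0,-0.962],
    [0,0,-0.962],
    [0,0,-0.962],
    [0,0,-0.962],
    [0,0,-0.962]
  ],
  "gripper": [1,1,1,1,1,1,1,1]
}}

```text
time: 3.0
tool_pos: [0.3498, -0.141, 0.4046]
ee_rot: [-3.141, 0.0, 1.083]
wrist_force: [-0.3, 0.1, -0.3]
width: 0.0944
finger_force: 0.0
```

>>> {"fn": "play_rows", "kwargs": {
  "translation": [
    [0.21,-0.01,0],
    [0.2,0.02,0],
    [0.21,0.03,0],
    [0.2,0.06,0],
    [0.19,0.07,0],
    [0.18,0.1,0],
    [0.18,0.11,0],
    [0.16,0.12,0]
  ],
  "twist": [
    [0,0,-0.962],
    [0,0,-0.962],
    [0,0,-0.962],
    [0,0,-0.962],
    [0,0,-0.962],
    [0,0,-0.962],
    [0,0,-0.962],
    [0,0,-0.962]
  ],
  "gripper": [1,1,1,1,1,1,1,1]
}}

```text
time: 3.8
tool_pos: [0.3798, -0.0821, 0.4045]
ee_rot: [-3.141, -0.0, 1.853]
wrist_force: [-1.6, 0.4, -0.8]
width: 0.0939
finger_force: 0.0
```

>>> {"fn": "play_rows", "kwargs": {
  "translation": [
    [0.15,0.14,0],
    [0.14,0.16,0],
    [0.12,0.17,0],
    [0.11,0.17,0],
    [0.08,0.19,0],
    [0.07,0.2,0],
    [0.05,0.2,0],
    [0.03,0.2,0]
  ],
  "twist": [
    [0,0,-0.962],
    [0,0,-0.962],
    [0,0,-0.962],
    [0,0,-0.962],
    [0,0,-0.962],
    [0,0,-0.962],
    [0,0,-0.962],
    [0,0,-0.962]
  ],
  "gripper": [1,1,1,1,1,1,1,1]
}}

```text
time: 4.6
tool_pos: [0.4101, -0.0232, 0.4045]
ee_rot: [-3.141, -0.0, 2.622]
wrist_force: [0.1, -0.7, -0.9]
width: 0.0938
finger_force: 0.0
```

>>> {"fn": "play_rows", "kwargs": {
  "translation": [
    [0.01,0.21,0],
    [-0.01,0.21,0],
    [-0.03,0.2,0],
    [-0.04,0.2,0],
    [-0.07,0.2,0],
    [-0.09,0.18,0],
    [-0.1,0.18,0],
    [-0.12,0.17,0]
  ],
  "twist": [
    [0,0,-0.962],
    [0,0,-0.962],
    [0,0,-0.962],
    [0,0,-0.962],
    [0,0,-0.962],
    [0,0,-0.962],
    [0,0,-0.962],
    [0,0,-0.962]
  ],
  "gripper": [1,1,1,1,1,1,1,1]
}}

```text
time: 5.4
tool_pos: [0.4401, 0.0358, 0.4044]
ee_rot: [-3.142, -0.001, -2.891]
wrist_force: [0.1, 0.3, -0.5]
width: 0.0938
finger_force: 0.0
```

Run:
```python
from bench import robot
from h import *
o=robot.get_obs();log(o);print(o['time'],o['tool_pos'],o['ee_rot'],o['joint_positions'])
m=robot.camera_model("wrist")
im=robot.snapshot("wrist")[:,:,::-1]; cv2.imwrite("pics/w2raw.png",im); np.save("m2.npy",m,allow_pickle=True)
cv2.imwrite("pics/w2.png",cv2.resize(im,(800,600),interpolation=cv2.INTER_CUBIC))
for n in("carrier","blank","rack"):
  print(n,[(r['score'],r['centre']) for r in robot.spot_point(n,"wrist")][:3])
```

```text
5.4 [0.44005675 0.03576199 0.40443485] [-3.14155881e+00 -5.17313337e-04 -2.89112892e+00] [-4.73986468e-02 -1.57252274e-01  1.60813997e+00 -1.85512741e-04
  1.69118956e+00 -1.86868095e+00]
carrier [(0.71, [0.5082, 0.0522, 0.0106])]
blank [(0.93, [0.4495, 0.0395, 0.0099])]
rack [(0.57, [0.4809, 0.046, 0.0002])]
```

View pics/w2.png

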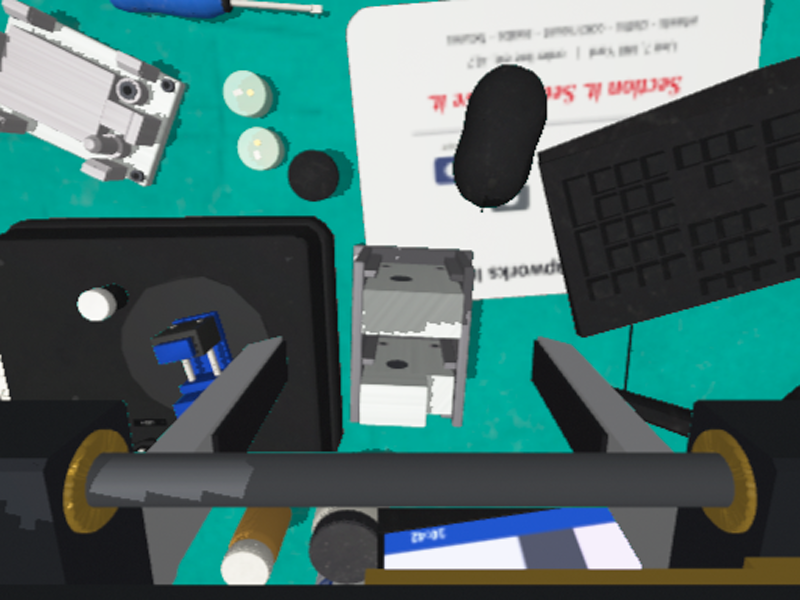

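The wrist view shows the carrier as the far block, with its top face from (360,388) to (425,427) and the notch on its right (world +y) at (440,395). The blank's top is plain, at (412,310).

Run:
```python
from h import *
m=np.load("m2.npy",allow_pickle=True).item(); s=.64
def b(n,p,z): q=back(m,np.array(p)*s,z)[:,:2]; print(n,q.round(4).tolist()); return q
q=b("carrier top LF LN NN NF",[(361,427),(360,388),(426,387),(425,425)],.098)
d=(q[2]+q[3]-q[0]-q[1])/2; print("len",np.linalg.norm(d),"y_c az",np.degrees(np.arctan2(d[1],d[0])),"mid(y=-9)",q.mean(0))
q=b("blank top",[(362,332),(362,293),(463,297),(463,334)],.098);d=(q[2]+q[3]-q[0]-q[1])/2; print(np.linalg.norm(d),np.degrees(np.arctan2(d[1],d[0])),q.mean(0))
q=b("rack rim",[(351,423),(354,248),(473,250),(464,425)],.074);
for d in(q[1]-q[0],q[2]-q[3]): print(np.degrees(np.arctan2(d[1],d[0])))
print(q.mean(0))
```

```text
carrier top LF LN NN NF [[0.5332, 0.0261], [0.5071, 0.0195], [0.4963, 0.0593], [0.5218, 0.0653]]
len 0.04104064082668701 y_c az 105.77063490233499 mid(y=-9) [0.51459021 0.04255962]
blank top [[0.471, 0.0124], [0.4472, 0.0069], [0.4347, 0.0658], [0.457, 0.0722]]
0.06075742799911789 102.55566889762936 [0.452481   0.03934153]
rack rim [[0.5455, 0.0196], [0.4263, -0.0053], [0.409, 0.0677], [0.5277, 0.0955]]
-168.2085287395054
-166.8113013603097
[0.47711977 0.04437309]
```

Run:
```python
from h import *
s=cv2.imread("pics/side0.png");t=cv2.imread("pics/top0.png")
a=cv2.resize(t[150:260,235:345],(400,400),interpolation=cv2.INTER_CUBIC)
b=cv2.resize(s[5:215,220:340],(228,400),interpolation=cv2.INTER_CUBIC)
cv2.imwrite("pics/c1.png",np.hstack([a,b]))
```

```text
(no output)
```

View pics/c1.png

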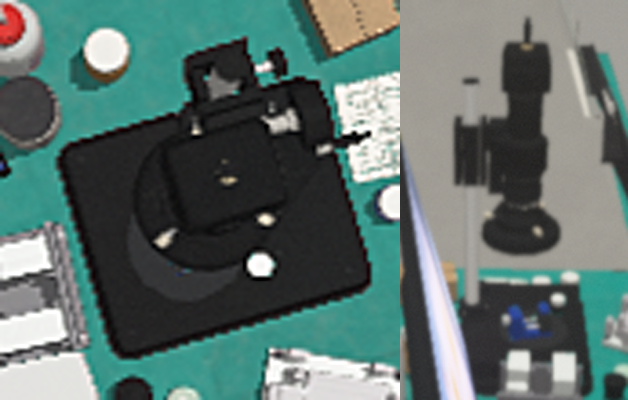

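Run:
```python
from bench import robot
from h import *
m=robot.camera_model("top");s=robot.camera_model("side")
f=lambda p:(235+p[0]/3.636,150+p[1]/3.636)
def tri(a,b):
    P=[c['camera_matrix']@np.c_[cv2.Rodrigues(c['rvec'])[0],c['tvec']] for c in(m,s)]
    x=cv2.triangulatePoints(P[0],P[1],np.array(a,float),np.array(b,float)).ravel();return x[:3]/x[3]
print("ring",tri(f((205,205)),(283.7,125))); print("head top",tri(f((228,178)),(284+6/1.9,28)))
print("ring edge left",back(m,[f((135,205)),f((165,262)),f((205,275))],.21)); print("headbox corners",back(m,[f((163,155)),f((180,232))],.44))
```

```text
ring [ 0.54653902 -0.10395447  0.21474312]
head top [ 0.5475885  -0.10556529  0.46536611]
ring edge left [[ 0.54424193 -0.05113097  0.21      ]
 [ 0.4998586  -0.07308683  0.21      ]
 [ 0.48920965 -0.10349741  0.21      ]]
headbox corners [[ 0.56249892 -0.06673267  0.44      ]
 [ 0.51296542 -0.07628172  0.44      ]]
```

Run:
```python
from h import *
D=[([-1.36213253e+00,8.79281914e-02,1.37221788e+00,0,1.68357609,-.103],[0.1686716,-0.52338174,0.40353682],0)]
D+=[eval(l) for l in open("log.txt")]
A=[];b=[];J=[]
for q,p,_ in D:
    c,s=np.cos(q[0]),np.sin(q[0]); r=c*p[0]+s*p[1]; l=-s*p[0]+c*p[1]; print("r,l,z",r,l,p[2],sum([q[1],q[2],q[4]]))
    A+= [[1,0,np.sin(q[1]),np.sin(q[1]+q[2]),np.cos(q[1]+q[2])],[0,1,np.cos(q[1]),np.cos(q[1]+q[2]),-np.sin(q[1]+q[2])]]; b+=[r,p[2]]
x,res,rk,sv=np.linalg.lstsq(np.array(A),np.array(b),rcond=None);print(x,res,sv)
A=np.array(A)[:,:4];print(np.linalg.lstsq(A,np.array(b),rcond=None))
A3=A[:,1:];print(np.linalg.lstsq(A3,np.array(b),rcond=None))
```

```text
r,l,z 0.5469696555342987 0.05659284704517323 0.40353682 3.1437221614
r,l,z 0.3726287116521899 0.056565389735640875 0.4045334223765153 3.1419445626592846
r,l,z 0.4378680844752845 0.05657211023068402 0.4044348472981878 3.1420772541594113
[ 0.00100382 -0.00276677  0.44778634  0.49915548  0.09545527] [4.25345161e-13] [2.99185486 2.4493984  0.22071563 0.02115393 0.00944086]
(array([ 0.01182115, -0.08848926,  0.43862535,  0.4993075 ]), array([1.48559331e-06]), np.int32(4), array([2.44943175, 2.44127833, 0.1999919 , 0.0211539 ]))
(array([-0.08998162,  0.43860631,  0.51122071]), array([1.61266367e-06]), np.int32(3), array([2.44157464, 1.73186347, 0.19839902]))
```

```bash
cat >> h.py <<'E'
def rot(y,z):
    """rpy of a tool whose closing axis is y and pointing axis is z (world)"""
    z=np.array(z)/np.linalg.norm(z); y=np.array(y)-np.dot(y,z)*z; y/=np.linalg.norm(y)
    return R.from_matrix(np.c_[np.cross(y,z),y,z]).as_euler('xyz')
def az(deg): return np.array([np.cos(np.radians(deg)),np.sin(np.radians(deg)),0])
E
python3 - <<'E'
from bench import robot
from h import *
o=robot.get_obs()
xc,yc=az(13.3),az(103.3); d=(xc-[0,0,1])/2**.5
tip=np.array([.5105,.052,0])-.009*yc+.008*xc+[0,0,.0895]
T=tip-.199*d; H=T-.08*d; print(T,H,rot(yc,d))
plan(o['tool_pos'],o['ee_rot'],H,rot(yc,d),8)
E
```

```text
[0.38341574 0.01271051 0.23021425] [ 3.28364434e-01 -3.03066398e-04  2.86782792e-01] [-3.14159265  0.78539816 -2.90946386]
twist/row [ 0.006 -0.983  0.016] end [ 3.284e-01 -2.000e-04  2.869e-01] [ 3.141  0.786 -2.91 ]
[[0.36, -0.02, 0.37], [0.4, -0.03, 0.33], [0.43, -0.03, 0.29], [0.46, -0.02, 0.24], [0.48, -0.03, 0.2], [0.49, -0.03, 0.16], [0.51, -0.02, 0.1], [0.51, -0.03, 0.05]]
```

>>> {"fn": "play_rows", "kwargs": {
  "translation": [
    [0.36,-0.02,0.37],
    [0.4,-0.03,0.33],
    [0.43,-0.03,0.29],
    [0.46,-0.02,0.24],
    [0.48,-0.03,0.2],
    [0.49,-0.03,0.16],
    [0.51,-0.02,0.1],
    [0.51,-0.03,0.05]
  ],
  "twist": [
    [0.006,-0.983,0.016],
    [0.006,-0.983,0.016],
    [0.006,-0.983,0.016],
    [0.006,-0.983,0.016],
    [0.006,-0.983,0.016],
    [0.006,-0.983,0.016],
    [0.006,-0.983,0.016],
    [0.006,-0.983,0.016]
  ],
  "gripper": [0.2,0.2,0.2,0.2,0.2,0.2,0.2,0.2]
}}

```text
time: 6.4
tool_pos: [0.3277, -0.0002, 0.2865]
ee_rot: [3.141, 0.79, -2.909]
wrist_force: [-0.5, 0.4, -0.3]
width: 0.0563
finger_force: 0.0
```

>>> {"fn": "play_rows", "kwargs": {
  "translation": [
    [0,0,0]
  ],
  "twist": [
    [0,0,0]
  ],
  "gripper": [0.2]
}}

```text
time: 6.5
tool_pos: [0.3259, -0.0002, 0.2826]
ee_rot: [3.135, 0.78, -2.916]
wrist_force: [-0.1, 0.2, -1.1]
width: 0.0564
finger_force: 0.0
```

Run:
```python
from bench import robot
from h import *
o=robot.get_obs();log(o);print(o['time'],o['tool_pos'],o['ee_rot'],o['joint_positions'],o['width'])
m=robot.camera_model("wrist")
im=robot.snapshot("wrist")[:,:,::-1]; np.save("m3.npy",m,allow_pickle=True)
cv2.imwrite("pics/w3.png",cv2.resize(im,(800,600),interpolation=cv2.INTER_CUBIC))
q=o['joint_positions'];p=o['tool_pos'];c,s=np.cos(q[0]),np.sin(q[0]);print("r,l",c*p[0]+s*p[1],-s*p[0]+c*p[1])
a=q[1];b=q[1]+q[2]
r0=.001+.44779*np.sin(a)+.49916*np.sin(b)+.09545*np.cos(b); z0=-.00277+.44779*np.cos(a)+.49916*np.cos(b)-.09545*np.sin(b)
print("dr,dz",c*p[0]+s*p[1]-r0,p[2]-z0,"sum",b+q[4])
```

```text
6.5 [ 3.25886694e-01 -1.96487709e-04  2.82564221e-01] [ 3.13487326  0.78040835 -2.91555388] [-0.36810193 -0.67563175  2.27066854  0.52076176  0.93193983 -2.34917585] 0.056425057737676636
r,l 0.3041269137594678 0.11708542352257591
dr,dz 0.08647065438921997 0.043438943995723234 sum 2.526976616911555
```

View pics/w3.png

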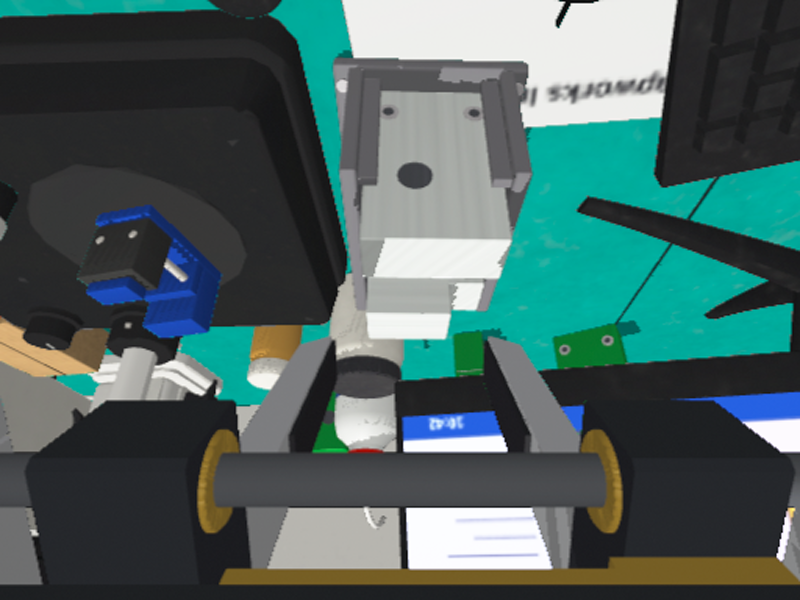

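The carrier and its notch lie straight ahead between the fingers: top face (367–450, 315), notch (465,295). I'm advancing along the tool axis to grip across the notch wall and the far edge, then checking before I close.

>>> {"fn": "play_rows", "kwargs": {
  "translation": [
    [0,0,0.4],
    [0,0,0.4],
    [0,0,0.4],
    [0,0,0.4],
    [0,0,0],
    [0,0,0]
  ],
  "twist": [
    [0,0,0],
    [0,0,0],
    [0,0,0],
    [0,0,0],
    [0,0,0],
    [0,0,0]
  ],
  "gripper": [0.2,0.2,0.2,0.2,0.2,0.2]
}}

```text
time: 7.15
tool_pos: [0.3735, 0.0109, 0.2431]
ee_rot: [3.141, 0.786, -2.906]
wrist_force: [-0.0, 0.2, 0.3]
width: 0.0568
finger_force: 0.0
```

Run:
```python
from bench import robot
from h import *
o=robot.get_obs();log(o);print(o['time'],o['tool_pos'],o['ee_rot'],o['joint_positions'],o['width'])
xc,yc=az(13.3),az(103.3); d=(xc-[0,0,1])/2**.5
tip=np.array([.5105,.052,0])-.009*yc+.008*xc+[0,0,.0895]
plan(o['tool_pos'],o['ee_rot'],tip-.199*d,rot(yc,d),2)
m=robot.camera_model("wrist")
im=robot.snapshot("wrist")[:,:,::-1]; np.save("m4.npy",m,allow_pickle=True)
cv2.imwrite("pics/w4.png",cv2.resize(im[150:360,150:400],(750,630)[:2],interpolation=cv2.INTER_CUBIC)[:600])
```

```text
7.15 [0.37353769 0.01086932 0.24309988] [ 3.14116231  0.78626825 -2.90574094] [-0.2642273  -0.47224468  2.25238564  0.54368548  0.71648559 -2.3669475 ] 0.05675657466764007
twist/row [0.015 0.004 0.013] end [0.3835 0.0129 0.2301] [ 3.142  0.785 -2.909]
[[0.03, -0.01, 0.2], [0.02, -0.0, 0.21]]
```

View pics/w4.png

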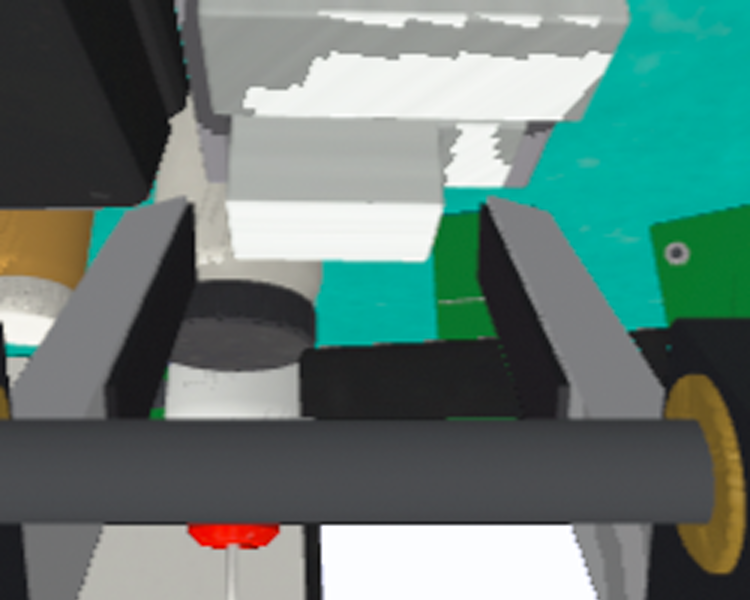

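The carrier head sits centred between the fingers: edges at 228 and 442, fingertips at 195 and 480. Advancing 16 mm more and closing.

>>> {"fn": "play_rows", "kwargs": {
  "translation": [
    [0.02,0,0.2],
    [0.02,0,0.2],
    [0,0,0],
    [0,0,0],
    [0,0,0],
    [0,0,0],
    [0,0,0],
    [0,0,0]
  ],
  "twist": [
    [0,0,0],
    [0,0,0],
    [0,0,0],
    [0,0,0],
    [0,0,0],
    [0,0,0],
    [0,0,0],
    [0,0,0]
  ],
  "gripper": [0.2,0.2,0.2,-0.3,-0.3,-0.3,-0.3,-0.3]
}}

```text
time: 8.0
tool_pos: [0.3824, 0.013, 0.2296]
ee_rot: [-3.141, 0.787, -2.907]
wrist_force: [-0.7, -1.2, 0.6]
width: 0.0417
finger_force: 30.3
```

Run:
```python
from bench import robot
from h import *
o=robot.get_obs();log(o);print(o)
```

```text
{'time': 8.0, 'joint_positions': array([-0.24752081, -0.42414335,  2.25385079,  0.56163243,  0.66455085,
       -2.38499567]), 'qvel': array([ 0.0008199 ,  0.00198949, -0.00256898, -0.00125618, -0.00074178,
        0.00011826]), 'joint_torque': array([ 5.42450175e-01, -1.18360993e+01, -2.91108906e+01,  1.30816296e+00,
       -1.56595297e+00, -2.49171141e-02]), 'tool_pos': array([0.38242549, 0.01303977, 0.22957746]), 'ee_rot': array([-3.14140328,  0.78679603, -2.90652846]), 'wrist_force': array([-0.65115032, -1.23585447,  0.63259346]), 'wrist_torque': array([-0.13181951,  0.0754878 , -0.19090031]), 'finger_force': 30.27713931456674, 'width': 0.041703104371564104}
```

>>> {"fn": "play_rows", "kwargs": {
  "translation": [
    [-0.18,0,-0.18],
    [-0.18,0,-0.18],
    [-0.18,0,-0.18],
    [-0.18,0,-0.18],
    [-0.18,0,-0.18],
    [-0.18,0,-0.18],
    [0,0,0]
  ],
  "twist": [
    [0,0,0],
    [0,0,0],
    [0,0,0],
    [0,0,0],
    [0,0,0],
    [0,0,0],
    [0,0,0]
  ],
  "gripper": [-0.3,-0.3,-0.3,-0.3,-0.3,-0.3,-0.3]
}}

```text
time: 8.7
tool_pos: [0.3829, 0.013, 0.2931]
ee_rot: [-3.139, 0.791, -2.905]
wrist_force: [1.1, -1.2, -3.3]
width: 0.0417
finger_force: 30.1
```

```bash
cat > kin.py <<'E'
from h import *
from scipy.optimize import least_squares
D=[([-1.36213253,.0879281914,1.37221788,-4.75e-5,1.68357609,-.103083],[0.1686716,-0.52338174,0.40353682],[-3.13946960,-1.72e-4,.311741612])]
D+=[eval(l) for l in open("log.txt")]
E=lambda a,t:R.from_euler(a,t)
C=E('z',-np.pi/2)
def fk(q,x):
    a1,l1,h,L2,e,L3,l4,ox,d6=x
    R3=E('z',q[0])*E('y',q[1]+q[2]); R4=R3*E('z',q[3])
    R5=R4*E('y',q[4]); R6=R5*E('z',q[5])
    p=E('z',q[0]).apply([a1,l1,h])+(E('z',q[0])*E('y',q[1])).apply([0,0,L2])+R3.apply([e,0,L3])+R4.apply([0,l4,0])+R5.apply([ox,0,d6])
    return p,R6*C
def fit():
    f=lambda x:np.concatenate([fk(q,x)[0]-p for q,p,_ in D]+[1e-3*(x-x0)])
    x0=np.array([0,.05,.3,.45,.08,.5,0,0,.1]);return least_squares(f,x0)
E
python3 - <<'E'
from bench import robot
from h import *
o=robot.get_obs();log(o);print(o['time'],o['tool_pos'],o['width'],o['finger_force'],o['wrist_force'],o['joint_positions'])
from kin import *
s=fit();print(s.x.round(4))
for q,p,r in D: print((fk(q,s.x)[0]-p).round(4),(fk(q,s.x)[1].inv()*E('xyz',r)).as_rotvec().round(3))
E
```

```text
8.7 [0.38290981 0.01301506 0.29305889] 0.04165119802222301 30.076946838526055 [ 1.07300727 -1.22453674 -3.27370604] [-0.24739859 -0.50082725  2.16500624  0.47349407  0.80521677 -2.2660789 ]
[-0.      0.0566  0.1526  0.449   0.1007  0.4998  0.      0.      0.1514]
[-0.  0. -0.] [ 0.    -0.     3.142]
[ 0. -0.  0.] [-0.    -0.     3.142]
[ 0. -0. -0.] [ 0.    -0.     3.142]
[ 0. -0.  0.] [-0.    -0.     3.142]
[-0.  0.  0.] [-0.    -0.     3.142]
[-0.  0.  0.] [ 0.    -0.     3.142]
[ 0.  0. -0.] [ 0.    -0.     3.142]
```

```bash
sed -i "s/C=E('z',-np.pi\/2)/C=E('z',np.pi\/2)/" kin.py
cat >> kin.py <<'E'
from scipy.spatial.transform import Slerp
X=[0,.0566,.1526,.449,.1007,.4998,0,0,.1514]
LO=np.array([-3.1,-.76,.27,-1.08,.17,-2.57]);HI=np.array([3.1,2.03,2.55,4.22,2.65,2.57])
def ik(p,Rt):
    w=np.array(p)-.1514*Rt.as_matrix()[:,2]; rho=np.hypot(w[0],w[1])
    if rho<.08: return None
    j1=np.arctan2(w[1],w[0])-np.arcsin(.0566/rho); r=np.sqrt(rho**2-.0566**2); z=w[2]-.1526
    L,M=.449,np.hypot(.1007,.4998); de=np.arctan2(.1007,.4998)
    c=(r*r+z*z-L*L-M*M)/(2*L*M)
    if abs(c)>1: return None
    g=np.arccos(c); a=np.arctan2(r,z)-np.arctan2(M*np.sin(g),L+M*np.cos(g)); b=g-de
    R3=E('z',j1)*E('y',a+b); e=(R3.inv()*Rt*C.inv()).as_euler('ZYZ')
    if e[0]<-1.08: e[0]+=2*np.pi
    return np.array([j1,a,b,*e])
def margin(q): return -9 if q is None else min((q-LO).min(),(HI-q).min())
def path(p0,R0,p1,R1,n=12):
    S=Slerp([0,1],R.concatenate([R0,R1])); return [ik(np.array(p0)+(np.array(p1)-p0)*t,S(t)) for t in np.linspace(0,1,n)]
def pm(qs):
    """worst joint margin and largest joint step of a path"""
    if any(q is None for q in qs): return -9,9
    return min(map(margin,qs)),np.abs(np.diff(qs,axis=0)).max()
def carr(xaz): # upright carrier orientation
    return R.from_matrix(np.c_[az(xaz),az(xaz+90),[0,0,1]])
# grip 1: tool in carrier frame
Rc0=carr(13.3);R1t=E('xyz',[-3.1414,.7868,-2.9065]); G1=Rc0.inv()*R1t
g1=Rc0.inv().apply(np.array([.3824,.0130,.2296])-[.5105,.052,.008])
def grip2(th,flip,zc=45,xo=0):
    """tool in carrier frame, leaning th deg from vertical to the +x side"""
    t=np.radians(th); d=np.array([-np.sin(t),0,-np.cos(t)]); y=np.array([0,1 if flip else -1,0.])
    return R.from_euler('xyz',rot(y,d)),np.array([xo,0,zc])/1e3-.18*d
NY=-11.2; NC=np.array([.3807,-.2205])
yn=az(NY+90); RL=R.from_matrix(np.c_[[0,0,1],az(NY),yn])  # laid carrier: x up, y along nest x, z along nest y
pL=np.array([*NC,0])-.045*yn+[0,0,.038]
E
python3 - <<'E'
from kin import *
q=D[-1]; print(ik(q[1],E('xyz',q[2]))-np.array(q[0]))
out=[]
for sx in(.30,.335,.37):
 for sy in(-.06,0.,.02):
  for be in range(-180,180,15):
   Rs=carr(be); S=np.array([sx,sy,0])
   a=ik(S+Rs.apply(g1),Rs*G1); au=ik(S+Rs.apply(g1)+[0,0,.1],Rs*G1)
   m1=min(margin(a),margin(au))
   if m1<.05: continue
   for th in range(30,76,5):
    for fl in(0,1):
     Gr,gp=grip2(th,fl); T=lambda Rc,p:(p+Rc.apply(gp),Rc*Gr)
     A=T(Rs,S);B=T(Rs,S+[0,0,.1]);Cc=T(RL,pL+[0,0,.09]);F=T(RL,pL)
     ms=[pm(path(*A,*B)),pm(path(*B,*Cc,n=25)),pm(path(*Cc,*F))]
     out.append((round(min([m1]+[m[0] for m in ms]),3),round(max(m[1] for m in ms),2),sx,sy,be,th,fl,round(m1,2)))
out.sort(reverse=True)
for o in out[:25]:print(o)
E
```

```text
[ 4.22009008e-05  9.68060992e-05 -3.63163752e-06  8.83327539e-06
 -1.02083054e-04 -7.06532246e-06]
(np.float64(0.458), np.float64(0.07), 0.37, 0.02, -105, 75, 1, np.float64(0.46))
(np.float64(0.457), np.float64(0.07), 0.37, 0.02, -105, 70, 1, np.float64(0.46))
(np.float64(0.448), np.float64(0.07), 0.37, 0.02, -105, 65, 1, np.float64(0.46))
(np.float64(0.447), np.float64(0.07), 0.335, 0.0, -105, 75, 1, np.float64(0.45))
(np.float64(0.443), np.float64(0.07), 0.37, -0.06, -120, 75, 1, np.float64(0.47))
(np.float64(0.442), np.float64(0.07), 0.37, 0.0, -105, 75, 1, np.float64(0.44))
(np.float64(0.442), np.float64(0.07), 0.37, 0.0, -105, 70, 1, np.float64(0.44))
(np.float64(0.442), np.float64(0.07), 0.37, 0.0, -105, 65, 1, np.float64(0.44))
(np.float64(0.442), np.float64(0.07), 0.37, 0.0, -105, 60, 1, np.float64(0.44))
(np.float64(0.441), np.float64(0.07), 0.37, 0.02, -105, 60, 1, np.float64(0.46))
(np.float64(0.436), np.float64(0.07), 0.335, 0.0, -105, 70, 1, np.float64(0.45))
(np.float64(0.434), np.float64(0.07), 0.37, -0.06, -120, 70, 1, np.float64(0.47))
(np.float64(0.426), np.float64(
[... 313 characters left out ...]
p.float64(0.07), 0.37, -0.06, -120, 60, 1, np.float64(0.47))
(np.float64(0.416), np.float64(0.07), 0.37, -0.06, -120, 55, 1, np.float64(0.47))
(np.float64(0.415), np.float64(0.07), 0.335, 0.0, -105, 60, 1, np.float64(0.45))
(np.float64(0.412), np.float64(0.07), 0.335, 0.02, -105, 75, 1, np.float64(0.47))
(np.float64(0.412), np.float64(0.07), 0.3, 0.02, -90, 70, 1, np.float64(0.41))
(np.float64(0.412), np.float64(0.07), 0.3, 0.02, -90, 65, 1, np.float64(0.41))
(np.float64(0.412), np.float64(0.07), 0.3, 0.02, -90, 60, 1, np.float64(0.41))
(np.float64(0.412), np.float64(0.07), 0.3, 0.02, -90, 55, 1, np.float64(0.41))
(np.float64(0.412), np.float64(0.06), 0.3, 0.02, -90, 75, 1, np.float64(0.41))
```

```bash
cat >> kin.py <<'E'
BOX=np.array([[x,y,z] for x in(-.0375,.0375) for y in np.linspace(-.0885,.0885,9) for z in(.0,.05,.102)])
def gap(p,Rt):
    """least clearance of the gripper body to the microscope head, and its least height"""
    P=p+Rt.apply(BOX); P=np.vstack([P,[p-.1514*Rt.as_matrix()[:,2]]]); h=P[P[:,2]>.18]
    g=np.hypot(h[:,0]-.5465,h[:,1]+.104).min()-.058 if len(h) else 9
    return g,P[:,2].min()
def chk(K,G,g,n=24):
    """K: list of (carrier pos, carrier R); prints margin, gaps per leg"""
    for (p0,r0),(p1,r1) in zip(K,K[1:]):
        S=Slerp([0,1],R.concatenate([r0,r1])); qs=[];gg=[]
        for t in np.linspace(0,1,n):
            Rc=S(t);p=np.array(p0)+(np.array(p1)-p0)*t; tp,tr=p+Rc.apply(g),Rc*G; qs.append(ik(tp,tr)); gg.append(gap(tp,tr))
        print(pm(qs),np.min(gg,0).round(3))
E
python3 - <<'E'
from kin import *
c0=[.5105,.052,.0715]
K=[(c0,carr(13.3)),([.5105,.052,.125],carr(13.3)),([.44,.02,.125],carr(-40)),([.335,0,.1],carr(-101.2)),([.335,0,.002],carr(-101.2))]
chk(K,G1,g1)
K=[(c0,carr(13.3)),([.5105,.052,.125],carr(13.3)),([.47,.04,.125],carr(-20)),([.40,.02,.12],carr(-60)),([.335,0,.1],carr(-101.2)),([.335,0,.002],carr(-101.2))]
chk(K,G1,g1)
Gr,gp=grip2(60,1)
print("grip2 flow");K=[([.335,0,0],carr(-101.2)),([.335,0,.1],carr(-101.2)),([.335,-.1,.13],R.from_rotvec(-np.radians(45)*az(NY))*carr(-101.2)),(pL+[0,0,.09],RL),(pL,RL)]
chk(K,Gr,gp)
E
```

```text
(np.float64(0.2216828366380833), np.float64(0.005069311844934643)) [0.014 0.195]
(np.float64(0.13873361672237405), np.float64(0.09776737933972335)) [0.014 0.248]
(np.float64(0.28739437849290306), np.float64(0.05886128362333293)) [0.118 0.223]
(np.float64(0.4346501815149679), np.float64(0.00796763849750759)) [0.118 0.125]
(np.float64(0.2216828366380833), np.float64(0.005069311844934643)) [0.014 0.195]
(np.float64(0.14871168144860003), np.float64(0.06300628995712154)) [0.014 0.248]
(np.float64(0.18589941477720573), np.float64(0.0580784198126334)) [0.098 0.243]
(np.float64(0.292445443371107), np.float64(0.027531005390011132)) [0.118 0.223]
(np.float64(0.4346501815149679), np.float64(0.00796763849750759)) [0.118 0.125]
grip2 flow
(np.float64(0.45151929235964516), np.float64(0.009774125278841916)) [0.082 0.052]
(np.float64(0.4272773365361108), np.float64(0.02922154140452049)) [0.062 0.152]
(np.float64(0.427277336536111), np.float64(0.03617924344167811)) [-0.001  0.177]
(np.float64(0.5180596767704486), np.float64(0.007897089064798024)) [-0.001  0.087]
```

```bash
cat >> kin.py <<'E'
def rows(p,r,K,G,g,ns):
    """rows (tool units) that take the tool from pose p,r so that the carrier follows the poses K; n rows per leg"""
    Rc=R.from_euler('xyz',r); p=np.array(p,float); out=[]; s0=(Rc*G.inv()); c0=p-s0.apply(g); K=[(c0,s0)]+K
    for (a,ra),(b,rb),n in zip(K,K[1:],ns):
        S=Slerp([0,1],R.concatenate([ra,rb]))
        for k in range(1,n+1):
            cr=S(k/n); tp=np.array(a)+(np.array(b)-a)*k/n+cr.apply(g); tr=cr*G
            t=np.round(Rc.inv().apply(tp-p)/.04,2); w=np.round((Rc.inv()*tr).as_rotvec()/.1,2)
            p=p+Rc.apply(t*.04); Rc=Rc*R.from_rotvec(w*.1); out.append((t.tolist(),w.tolist()))
    for i in range(0,len(out),8):
        print([o[0] for o in out[i:i+8]]); print([o[1] for o in out[i:i+8]])
    print("max",np.abs(out).max(),"end",p.round(4),Rc.as_euler('xyz').round(4))
E
python3 - <<'E'
from kin import *
q=D[-1]
rows(q[1],q[2],[([.5105,.052,.125],carr(13.3)),([.47,.04,.125],carr(-20)),([.40,.02,.12],carr(-60)),([.335,0,.08],carr(-101.2))],G1,g1,[4,7,8,9])
E
```

```text
[[-0.24, 0.0, -0.24], [-0.23, 0.0, -0.24], [-0.24, 0.0, -0.23], [-0.23, 0.0, -0.24], [0.11, 0.27, -0.11], [0.11, 0.26, -0.11], [0.11, 0.24, -0.11], [0.1, 0.24, -0.11]]
[[-0.0, 0.01, 0.0], [-0.0, 0.01, 0.01], [-0.01, 0.01, -0.0], [0.0, 0.01, 0.0], [0.59, -0.0, 0.59], [0.59, -0.0, 0.58], [0.58, -0.0, 0.59], [0.59, -0.0, 0.59]]
[[0.1, 0.22, -0.1], [0.1, 0.21, -0.1], [0.1, 0.2, -0.09], [0.14, 0.16, -0.12], [0.14, 0.14, -0.12], [0.12, 0.13, -0.1], [0.12, 0.11, -0.1], [0.1, 0.11, -0.08]]
[[0.59, -0.0, 0.58], [0.59, -0.0, 0.59], [0.59, -0.0, 0.59], [0.61, -0.0, 0.61], [0.62, -0.0, 0.62], [0.62, -0.0, 0.62], [0.62, -0.0, 0.61], [0.61, -0.0, 0.62]]
[[0.1, 0.09, -0.07], [0.08, 0.08, -0.06], [0.07, 0.08, -0.05], [0.11, 0.09, 0.05], [0.1, 0.08, 0.05], [0.09, 0.08, 0.07], [0.08, 0.07, 0.08], [0.07, 0.08, 0.08]]
[[0.62, -0.0, 0.61], [0.62, -0.0, 0.62], [0.62, -0.0, 0.62], [0.56, -0.0, 0.56], [0.57, -0.0, 0.57], [0.57, -0.0, 0.56], [0.56, -0.0, 0.56], [0.57, -0.0, 0.57]]
[[0.06, 0.08, 0.1], [0.05, 0.09, 0.11], [0.04, 0.09, 0.11], [0.03, 0.09, 0.13]]
[[0.56, 0.0, 0.56], [0.57, 0.0, 0.57], [0.56, 0.0, 0.56], [0.57, 0.0, 0.56]]
max 0.62 end [0.3526 0.1328 0.3017] [-3.1409  0.7868  1.3789]
```

>>> {"fn": "play_rows", "kwargs": {
  "translation": [
    [-0.24,0,-0.24],
    [-0.23,0,-0.24],
    [-0.24,0,-0.23],
    [-0.23,0,-0.24],
    [0.11,0.27,-0.11],
    [0.11,0.26,-0.11],
    [0.11,0.24,-0.11],
    [0.1,0.24,-0.11]
  ],
  "twist": [
    [0,0.01,0],
    [0,0.01,0.01],
    [-0.01,0.01,0],
    [0,0.01,0],
    [0.59,0,0.59],
    [0.59,0,0.58],
    [0.58,0,0.59],
    [0.59,0,0.59]
  ],
  "gripper": [-0.3,-0.3,-0.3,-0.3,-0.3,-0.3,-0.3,-0.3]
}}

```text
time: 9.5
tool_pos: [0.3526, 0.0505, 0.3451]
ee_rot: [3.138, 0.783, 3.037]
wrist_force: [-0.7, 0.5, -4.2]
width: 0.0421
finger_force: 30.1
```

>>> {"fn": "play_rows", "kwargs": {
  "translation": [
    [0.1,0.22,-0.1],
    [0.1,0.21,-0.1],
    [0.1,0.2,-0.09],
    [0.14,0.16,-0.12],
    [0.14,0.14,-0.12],
    [0.12,0.13,-0.1],
    [0.12,0.11,-0.1],
    [0.1,0.11,-0.08]
  ],
  "twist": [
    [0.59,0,0.58],
    [0.59,0,0.59],
    [0.59,0,0.59],
    [0.61,0,0.61],
    [0.62,0,0.62],
    [0.62,0,0.62],
    [0.62,0,0.61],
    [0.61,0,0.62]
  ],
  "gripper": [-0.3,-0.3,-0.3,-0.3,-0.3,-0.3,-0.3,-0.3]
}}

```text
time: 10.3
tool_pos: [0.3255, 0.1171, 0.3422]
ee_rot: [3.139, 0.781, 2.354]
wrist_force: [-0.0, 0.3, -4.0]
width: 0.042
finger_force: 30.1
```

>>> {"fn": "play_rows", "kwargs": {
  "translation": [
    [0.1,0.09,-0.07],
    [0.08,0.08,-0.06],
    [0.07,0.08,-0.05],
    [0.11,0.09,0.05],
    [0.1,0.08,0.05],
    [0.09,0.08,0.07],
    [0.08,0.07,0.08],
    [0.07,0.08,0.08]
  ],
  "twist": [
    [0.62,0,0.61],
    [0.62,0,0.62],
    [0.62,0,0.62],
    [0.56,0,0.56],
    [0.57,0,0.57],
    [0.57,0,0.56],
    [0.56,0,0.56],
    [0.57,0,0.57]
  ],
  "gripper": [-0.3,-0.3,-0.3,-0.3,-0.3,-0.3,-0.3,-0.3]
}}

```text
time: 11.1
tool_pos: [0.3391, 0.1414, 0.3179]
ee_rot: [-3.139, 0.78, 1.697]
wrist_force: [0.0, 0.6, -3.7]
width: 0.0416
finger_force: 30.1
```

>>> {"fn": "play_rows", "kwargs": {
  "translation": [
    [0.06,0.08,0.1],
    [0.05,0.09,0.11],
    [0.04,0.09,0.11],
    [0.03,0.09,0.13],
    [0,0,0]
  ],
  "twist": [
    [0.56,0,0.56],
    [0.57,0,0.57],
    [0.56,0,0.56],
    [0.57,0,0.56],
    [0,0,0]
  ],
  "gripper": [-0.3,-0.3,-0.3,-0.3,-0.3]
}}

```text
time: 11.6
tool_pos: [0.3533, 0.1333, 0.2996]
ee_rot: [-3.135, 0.783, 1.382]
wrist_force: [0.2, 0.3, -3.1]
width: 0.0418
finger_force: 30.1
```

Run:
```python
from bench import robot
from kin import *
o=robot.get_obs();log(o);print(o['time'],o['tool_pos'],o['ee_rot'],o['width'],o['wrist_force'],o['joint_positions'])
rr=E('xyz',o['ee_rot'])*G1.inv(); print("carrier",o['tool_pos']-rr.apply(g1),rr.as_matrix().round(3))
rows(o['tool_pos'],o['ee_rot'],[([.335,0,.014],carr(-101.2))],G1,g1,[5])
```

```text
11.6 [0.35331576 0.13325128 0.2995749 ] [-3.13548274  0.78264823  1.38210094] 0.04183568518970775 [ 0.23821746  0.33963468 -3.05354941] [ 0.43838688 -0.07090852  1.83222316 -0.63166117  1.85133351  0.59936526]
carrier [0.33489627 0.00159933 0.07739107] [[-0.195  0.981  0.003]
 [-0.981 -0.195 -0.005]
 [-0.004 -0.004  1.   ]]
[[0.22, -0.0, 0.23], [0.23, -0.0, 0.23], [0.22, -0.01, 0.23], [0.22, 0.0, 0.23], [0.23, -0.0, 0.22]]
[[-0.01, -0.01, 0.01], [-0.0, -0.01, 0.0], [-0.01, -0.0, 0.01], [-0.01, -0.01, 0.0], [-0.0, -0.01, 0.01]]
max 0.23 end [0.3527 0.1329 0.2357] [-3.1415  0.7867  1.3779]
```

>>> {"fn": "play_rows", "kwargs": {
  "translation": [
    [0.22,0,0.23],
    [0.23,0,0.23],
    [0.22,0,0.23],
    [0.22,0,0.23],
    [0.22,0,0.22],
    [0,0,0],
    [0,0,0]
  ],
  "twist": [
    [0,0,0],
    [0,0,0],
    [0,0,0],
    [0,0,0],
    [0,0,0],
    [0,0,0],
    [0,0,0]
  ],
  "gripper": [-0.3,-0.3,-0.3,-0.3,-0.3,-0.3,-0.3]
}}

```text
time: 12.3
tool_pos: [0.3516, 0.132, 0.2355]
ee_rot: [-3.134, 0.788, 1.385]
wrist_force: [-0.3, 1.2, -3.4]
width: 0.0419
finger_force: 30.1
```

>>> {"fn": "play_rows", "kwargs": {
  "translation": [
    [0.035,0,0.035],
    [0.035,0,0.035],
    [0.035,0,0.035],
    [0,0,0],
    [0,0,0]
  ],
  "twist": [
    [0,0,0],
    [0,0,0],
    [0,0,0],
    [0,0,0],
    [0,0,0]
  ],
  "gripper": [-0.3,-0.3,-0.3,-0.3,-0.3]
}}

```text
time: 12.8
tool_pos: [0.3516, 0.1321, 0.2299]
ee_rot: [-3.135, 0.787, 1.384]
wrist_force: [0.6, -0.2, -3.3]
width: 0.0417
finger_force: 30.1
```

Run:
```python
from bench import robot
from kin import *
o=robot.get_obs();log(o);print(o['time'],o['tool_pos'],o['ee_rot'],o['width'],o['wrist_force'])
rr=E('xyz',o['ee_rot'])*G1.inv(); print("carrier",o['tool_pos']-rr.apply(g1),rr.as_matrix().round(3)[2])
for c in("top","side"):
  im=robot.snapshot(c)[:,:,::-1];cv2.imwrite(f"pics/{c}5.png",im)
t=cv2.imread("pics/top5.png");s=cv2.imread("pics/side5.png")
m=robot.camera_model("top");c=proj(m,[.335,0,.05])[0].astype(int);m=robot.camera_model("side");e=proj(m,[.335,0,.05])[0].astype(int);print(c,e)
f=lambda i,c:cv2.resize(i[c[1]-45:c[1]+45,c[0]-45:c[0]+45],(400,400),interpolation=cv2.INTER_CUBIC)
cv2.imwrite("pics/c5.png",np.hstack([f(t,c),f(s,e)]))
```

```text
12.8 [0.35159513 0.13207324 0.22991614] [-3.13460158  0.78661846  1.38357701] 0.04170505814379526 [ 0.63374537 -0.1507199  -3.26342568]
carrier [ 0.33298779 -0.00043421  0.00825714] [-0.    -0.005  1.   ]
[256 277] [353 211]
```

View pics/c5.png

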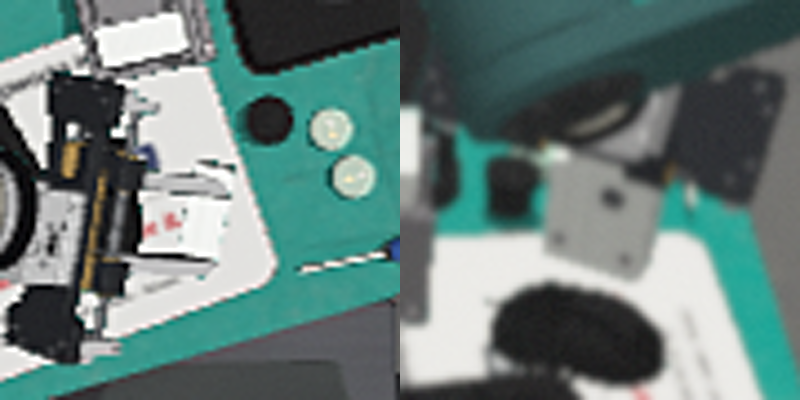

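The composite shows the carrier hanging upright over the white sheet, clear of the mouse, with the arm leaning left as planned. I'm lowering slowly until it touches.

>>> {"fn": "play_rows", "kwargs": {
  "translation": [
    [0.02,0,0.02],
    [0.02,0,0.02],
    [0.02,0,0.02],
    [0.02,0,0.02],
    [0.02,0,0.02],
    [0.02,0,0.02],
    [0,0,0]
  ],
  "twist": [
    [0,0,0],
    [0,0,0],
    [0,0,0],
    [0,0,0],
    [0,0,0],
    [0,0,0],
    [0,0,0]
  ],
  "gripper": [-0.3,-0.3,-0.3,-0.3,-0.3,-0.3,-0.3]
}}

```text
time: 13.6
tool_pos: [0.3515, 0.1321, 0.2229]
ee_rot: [-3.134, 0.787, 1.384]
wrist_force: [-0.4, 0.1, -4.0]
width: 0.0417
finger_force: 30.1
```

>>> {"fn": "play_rows", "kwargs": {
  "translation": [
    [0.014,0,0.014],
    [0,0,0],
    [0.01,0,0.01],
    [0,0,0]
  ],
  "twist": [
    [0,0,0],
    [0,0,0],
    [0,0,0],
    [0,0,0]
  ],
  "gripper": [-0.3,-0.3,-0.3,-0.3]
}}

```text
time: 14.0
tool_pos: [0.3516, 0.1321, 0.2218]
ee_rot: [-3.135, 0.787, 1.384]
wrist_force: [-0.4, 1.1, -3.7]
width: 0.0416
finger_force: 30.1
```

>>> {"fn": "play_rows", "kwargs": {
  "translation": [
    [0.01,0,0.01],
    [0,0,0]
  ],
  "twist": [
    [0,0,0],
    [0,0,0]
  ],
  "gripper": [-0.3,-0.3]
}}

```text
time: 14.2
tool_pos: [0.3516, 0.1321, 0.2216]
ee_rot: [-3.135, 0.787, 1.383]
wrist_force: [-0.7, 0.6, 0.4]
width: 0.0418
finger_force: 30.1
```

>>> {"fn": "play_rows", "kwargs": {
  "translation": [
    [0.01,0,0.01],
    [0,0,0]
  ],
  "twist": [
    [0,0,0],
    [0,0,0]
  ],
  "gripper": [-0.3,-0.3]
}}

```text
time: 14.4
tool_pos: [0.3516, 0.1321, 0.2215]
ee_rot: [-3.135, 0.788, 1.382]
wrist_force: [-2.4, 2.0, 5.7]
width: 0.0422
finger_force: 30.1
```

>>> {"fn": "play_rows", "kwargs": {
  "translation": [
    [0,0,0],
    [0,0,0],
    [0,0,-0.3],
    [0,0,-0.5],
    [0,0,-0.8],
    [0,0,-0.8],
    [0,0,0]
  ],
  "twist": [
    [0,0,0],
    [0,0,0],
    [0,0,0],
    [0,0,0],
    [0,0,0],
    [0,0,0],
    [0,0,0]
  ],
  "gripper": [0.2,0.2,0.2,0.2,0.3,1,1]
}}

```text
time: 15.1
tool_pos: [0.3663, 0.2011, 0.2915]
ee_rot: [3.14, 0.781, 1.381]
wrist_force: [0.8, -0.5, 0.5]
width: 0.0731
finger_force: 0.0
```

```bash
cat >> kin.py <<'E'
S2=np.array([.333,-.0004,0]); RS=carr(-101.0)
def lean(th,back,zc=45,xo=0): # tool pose leaning th to +x of the stood carrier, pulled back along its axis
    G,g=grip2(th,1,zc,xo); d=G.as_matrix()[:,2]; return S2+RS.apply(g-back*d),RS*G
E
python3 - <<'E'
from bench import robot
from kin import *
o=robot.get_obs();log(o);print(o['time'],o['tool_pos'],o['ee_rot'],o['wrist_force'])
W=[(o['tool_pos'],E('xyz',o['ee_rot'])),lean(0,.12),lean(60,.10),lean(60,0)]
for th in(0,30,60):print(lean(th,.11)[0].round(3))
for a,b in zip(W,W[1:]): print(pm(path(*a,*b)),b[0].round(3),(a[1].inv()*b[1]).as_rotvec().round(3))
print([r['centre'] for r in robot.spot_point("carrier","top")] if robot.snapshot("top") is not None else 0, proj(robot.camera_model("wrist"),S2+[0,0,.09]))
E
```

```text
15.1 [0.36633315 0.20108502 0.29153075] [3.14040517 0.78124777 1.38080251] [ 0.76448765 -0.54509443  0.47445702]
[ 0.333 -0.     0.335]
[ 0.305 -0.143  0.296]
[ 0.285 -0.247  0.19 ]
(np.float64(0.35474133326746027), np.float64(0.08839229077843318)) [ 0.333 -0.     0.345] [0.002 0.781 0.002]
(np.float64(0.3476363068248537), np.float64(0.11187529967443083)) [ 0.287 -0.238  0.185] [0.    1.047 0.   ]
(np.float64(0.45083901527119563), np.float64(0.01765582767786733)) [ 0.303 -0.153  0.135] [0. 0. 0.]
[[0.6823, 0.2623, 0.001], [0.7247, 0.1579, 0.0001], [0.8224, 0.0459, 0.002], [0.3353, 0.0023, 0.0028]] [[270.3682979  194.68139998]]
```

Run:
```python
from bench import robot
from kin import *
o=robot.get_obs();I=R.identity()
sw=lambda t:(t[0],t[1])
rows(o['tool_pos'],o['ee_rot'],[lean(0,.12),lean(30,.11),lean(60,.10)],I,np.zeros(3),[8,6,6])
```

```text
[[-0.57, 0.02, 0.32], [-0.6, 0.02, 0.26], [-0.63, 0.02, 0.21], [-0.64, 0.02, 0.14], [-0.65, 0.02, 0.08], [-0.65, 0.02, 0.01], [-0.66, 0.02, -0.05], [-0.64, 0.02, -0.11]]
[[-0.0, 0.98, 0.0], [-0.01, 0.98, 0.01], [-0.0, 0.99, 0.0], [-0.01, 0.98, 0.0], [-0.0, 0.98, 0.01], [-0.01, 0.98, 0.0], [-0.0, 0.98, 0.0], [-0.01, 0.99, 0.01]]
[[-0.61, -0.0, 0.2], [-0.62, -0.0, 0.15], [-0.63, -0.0, 0.1], [-0.63, -0.0, 0.04], [-0.64, -0.0, -0.02], [-0.63, -0.0, -0.07], [-0.59, -0.0, 0.2], [-0.6, -0.0, 0.15]]
[[0.0, 0.87, -0.0], [0.0, 0.87, -0.0], [0.0, 0.87, -0.0], [0.0, 0.88, -0.0], [0.0, 0.87, -0.0], [0.0, 0.87, -0.0], [0.0, 0.88, 0.0], [0.0, 0.87, 0.0]]
[[-0.6, -0.0, 0.09], [-0.62, -0.0, 0.04], [-0.61, -0.0, -0.01], [-0.62, -0.0, -0.07]]
[[0.0, 0.87, 0.0], [0.0, 0.87, 0.0], [0.0, 0.88, 0.0], [0.0, 0.87, 0.0]]
max 0.99 end [ 0.2868 -0.2385  0.1849] [ 3.1408 -1.0473  1.3793]
```

>>> {"fn": "play_rows", "kwargs": {
  "translation": [
    [-0.57,0.02,0.32],
    [-0.6,0.02,0.26],
    [-0.63,0.02,0.21],
    [-0.64,0.02,0.14],
    [-0.65,0.02,0.08],
    [-0.65,0.02,0.01],
    [-0.66,0.02,-0.05],
    [-0.64,0.02,-0.11]
  ],
  "twist": [
    [0,0.98,0],
    [-0.01,0.98,0.01],
    [0,0.99,0],
    [-0.01,0.98,0],
    [0,0.98,0.01],
    [-0.01,0.98,0],
    [0,0.98,0],
    [-0.01,0.99,0.01]
  ],
  "gripper": [1,1,1,1,1,1,1,1]
}}

```text
time: 16.0
tool_pos: [0.3316, -0.0017, 0.3439]
ee_rot: [-3.14, -0.003, 1.377]
wrist_force: [-0.7, -0.4, -0.4]
width: 0.0939
finger_force: 0.0
```

>>> {"fn": "play_rows", "kwargs": {
  "translation": [
    [-0.61,0,0.2],
    [-0.62,0,0.15],
    [-0.63,0,0.1],
    [-0.63,0,0.04],
    [-0.64,0,-0.02],
    [-0.63,0,-0.07],
    [-0.59,0,0.2],
    [-0.6,0,0.15]
  ],
  "twist": [
    [0,0.87,0],
    [0,0.87,0],
    [0,0.87,0],
    [0,0.88,0],
    [0,0.87,0],
    [0,0.87,0],
    [0,0.88,0],
    [0,0.87,0]
  ],
  "gripper": [1,1,1,1,1,1,1,1]
}}

```text
time: 16.8
tool_pos: [0.2973, -0.1758, 0.2576]
ee_rot: [-3.14, -0.701, 1.373]
wrist_force: [0.7, -0.3, -0.7]
width: 0.0939
finger_force: 0.0
```

>>> {"fn": "play_rows", "kwargs": {
  "translation": [
    [-0.6,0,0.09],
    [-0.62,0,0.04],
    [-0.61,0,-0.01],
    [-0.62,0,-0.07],
    [0,0,0],
    [0,0,0]
  ],
  "twist": [
    [0,0.87,0],
    [0,0.87,0],
    [0,0.88,0],
    [0,0.87,0],
    [0,0,0],
    [0,0,0]
  ],
  "gripper": [1,1,1,1,1,1]
}}

```text
time: 17.4
tool_pos: [0.2853, -0.2385, 0.1844]
ee_rot: [-3.136, -1.048, 1.37]
wrist_force: [0.1, 1.0, 0.5]
width: 0.0939
finger_force: 0.0
```

Run:
```python
from bench import robot
from kin import *
o=robot.get_obs();log(o);print(o['time'],o['tool_pos'],o['ee_rot'],o['joint_positions'])
I=R.identity(); rows(o['tool_pos'],o['ee_rot'],[lean(60,0)],I,np.zeros(3),[6])
m=robot.camera_model("wrist"); im=robot.snapshot("wrist")[:,:,::-1].copy()
# predicted outline of the stood carrier's near (+x) face and top
c=lambda x,y,z:S2+RS.apply(np.array([x,y,z])/1e3)
P=[c(14,-30,0),c(14,-30,90),c(14,12,90),c(14,12,72),c(14,30,72),c(14,30,0)]
cv2.polylines(im,[proj(m,P).astype(int)],True,(0,0,255),1)
cv2.imwrite("pics/w6.png",cv2.resize(im,(800,600)))
```

```text
17.4 [ 0.28530866 -0.23848777  0.18442251] [-3.13569022 -1.04795301  1.37038657] [-1.08072517  0.14266699  1.95144043  0.61900069  1.90948972 -0.94859009]
[[0.0, 0.01, 0.42], [0.0, 0.0, 0.41], [0.01, 0.01, 0.42], [-0.0, 0.0, 0.42], [0.0, 0.01, 0.41], [0.01, 0.0, 0.42]]
[[0.0, -0.0, -0.01], [0.0, -0.0, -0.0], [0.01, -0.0, -0.01], [-0.0, -0.01, -0.01], [0.0, 0.0, -0.01], [0.0, 0.0, -0.0]]
max 0.42 end [ 0.3032 -0.1533  0.1352] [ 3.1416 -1.047   1.3784]
```

View pics/w6.png

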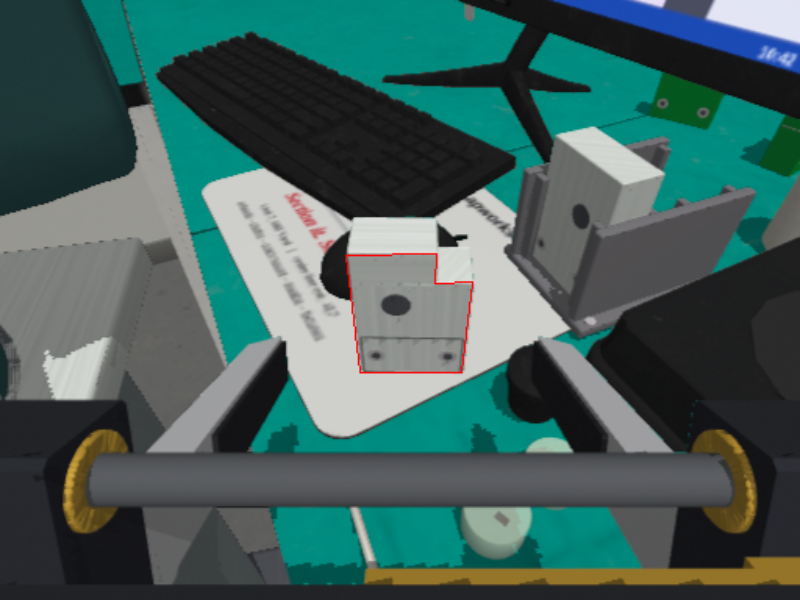

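The picture shows the carrier upright on the sheet, +x face toward the tool and notch at right (455,265). It matches the red predicted outline within a pixel or two. Advancing and gripping the narrow edges.

>>> {"fn": "play_rows", "kwargs": {
  "translation": [
    [0,0.01,0.42],
    [0,0,0.41],
    [0.01,0.01,0.42],
    [0,0,0.42],
    [0,0.01,0.41],
    [0.01,0,0.42],
    [0,0,0],
    [0,0,0]
  ],
  "twist": [
    [0,0,-0.01],
    [0,0,-0.01],
    [0.01,0,-0.01],
    [0,0,-0.01],
    [0,0,-0.01],
    [0,0,-0.01],
    [0,0,0],
    [0,0,0]
  ],
  "gripper": [1,1,1,1,1,1,1,1]
}}

```text
time: 18.25
tool_pos: [0.3037, -0.1528, 0.136]
ee_rot: [3.133, -1.046, 1.39]
wrist_force: [0.1, -0.1, 0.2]
width: 0.0939
finger_force: 0.0
```

>>> {"fn": "play_rows", "kwargs": {
  "translation": [
    [0,0,0],
    [0,0,0],
    [0,0,0],
    [0,0,0],
    [0,0,0],
    [0,0,0]
  ],
  "twist": [
    [0,0,0],
    [0,0,0],
    [0,0,0],
    [0,0,0],
    [0,0,0],
    [0,0,0]
  ],
  "gripper": [0.5,0.35,0.2,0.1,0,0]
}}

```text
time: 18.85
tool_pos: [0.3038, -0.1541, 0.1361]
ee_rot: [3.133, -1.046, 1.389]
wrist_force: [-0.9, -1.4, 2.2]
width: 0.06
finger_force: 30.0
```

Run:
```python
from bench import robot
from kin import *
o=robot.get_obs();log(o);print(o['time'],o['tool_pos'],o['ee_rot'],o['width'],o['finger_force'],o['wrist_force'],o['wrist_torque'])
# clearance of final poses for some th at approach heights
Rt=E('xyz',o['ee_rot']); d=Rt.as_matrix()[:,2]; print("lean",np.degrees(np.arccos(-d[2])),"closing axis z",Rt.as_matrix()[2,1])
Gr=RS.inv()*Rt; gp=RS.inv().apply(o['tool_pos']-S2)
K=[(S2,RS),(S2+[0,0,.08],RS),([.335,-.10,.115],R.from_rotvec(-np.radians(45)*az(NY))*RS),(pL+.05*yn+[0,0,.055],RL),(pL+[0,0,.035],RL),(pL,RL)]
chk(K,Gr,gp)
K[2]=([.34,-.12,.10],R.from_rotvec(-np.radians(60)*az(NY))*RS); chk(K,Gr,gp)
```

```text
18.85 [ 0.30376514 -0.15405213  0.13608943] [ 3.13278695 -1.04608039  1.38858029] 0.06000438210125997 29.992351233959198 [-0.91937805 -1.44184978  2.23370047] [-0.34940952  0.01211234  0.07203454]
lean 59.937277072321635 closing axis z 0.004411313671534911
(np.float64(0.452922654074984), np.float64(0.007795508916876637)) [0.083 0.052]
(np.float64(0.4380231988715668), np.float64(0.029023049862744676)) [0.061 0.132]
(np.float64(0.4380231988715668), np.float64(0.03532060156889599)) [-0.007  0.142]
(np.float64(0.5318739381534127), np.float64(0.005239393969195261)) [-0.007  0.122]
(np.float64(0.5172615945381088), np.float64(0.003067223365868399)) [-0.002  0.087]
(np.float64(0.452922654074984), np.float64(0.007795508916876637)) [0.083 0.052]
(np.float64(0.4387162206643628), np.float64(0.04434903812724651)) [0.054 0.132]
(np.float64(0.44201672656899016), np.float64(0.02358167042972814)) [-0.007  0.142]
(np.float64(0.5318739381534127), np.float64(0.005239393969195261)) [-0.007  0.122]
(np.float64(0.5172615945381088), np.float64(0.003067223365868399)) [-0.002  0.087]
```

Run:
```python
from bench import robot
from kin import *
o=robot.get_obs();I=R.identity()
rows(o['tool_pos'],o['ee_rot'],[lean(72,0)],I,np.zeros(3),[4])
G,g=grip2(72,1)
K=[(S2,RS),(S2+[0,0,.08],RS),([.335,-.10,.115],R.from_rotvec(-np.radians(45)*az(NY))*RS),(pL+.05*yn+[0,0,.055],RL),(pL+[0,0,.03],RL),(pL,RL)]
chk(K,G,g)
K=[(S2,RS),(S2+[0,0,.08],RS),([.32,-.10,.115],R.from_rotvec(-np.radians(45)*az(NY))*RS),(pL-.05*az(NY)+[0,0,.05],RL),(pL+[0,0,.03],RL),(pL,RL)]
chk(K,G,g)
```

```text
[[-0.24, -0.01, 0.03], [-0.24, 0.0, 0.02], [-0.24, -0.0, 0.01], [-0.24, -0.01, -0.01]]
[[-0.0, 0.53, 0.01], [-0.0, 0.52, 0.01], [-0.0, 0.53, 0.02], [-0.0, 0.53, 0.01]]
max 0.53 end [ 0.3003 -0.1684  0.1005] [-3.1411 -1.2571  1.3785]
(np.float64(0.47981644593760775), np.float64(0.008551413754523507)) [0.083 0.033]
(np.float64(0.4956606685518361), np.float64(0.024714828578577652)) [0.062 0.113]
(np.float64(0.5028778047178961), np.float64(0.03592636827651674)) [-0.006  0.156]
(np.float64(0.6240049992976873), np.float64(0.005235250979856831)) [-0.006  0.131]
(np.float64(0.6013553409471095), np.float64(0.0028811344162529284)) [0.018 0.101]
(np.float64(0.47981644593760775), np.float64(0.008551413754523507)) [0.083 0.033]
(np.float64(0.47612176924247296), np.float64(0.02559921802524645)) [0.077 0.113]
(np.float64(0.4569132377506916), np.float64(0.03609860640044715)) [0.058 0.151]
(np.float64(0.5096343928275272), np.float64(0.0064352771098623585)) [0.018 0.131]
(np.float64(0.6013553409471095), np.float64(0.0028811344162529284)) [0.018 0.101]
```

>>> {"fn": "play_rows", "kwargs": {
  "translation": [
    [0,0,0],
    [0,0,0],
    [-0.24,-0.01,0.03],
    [-0.24,0,0.02],
    [-0.24,0,0.01],
    [-0.24,-0.01,-0.01],
    [0,0,0],
    [0,0,0]
  ],
  "twist": [
    [0,0,0],
    [0,0,0],
    [0,0.53,0.01],
    [0,0.52,0.01],
    [0,0.53,0.02],
    [0,0.53,0.01],
    [0,0,0],
    [0,0,0]
  ],
  "gripper": [0.4,0.5,0.5,0.5,0.5,0.5,0.5,0.5]
}}

```text
time: 19.65
tool_pos: [0.3003, -0.1682, 0.1003]
ee_rot: [-3.139, -1.257, 1.376]
wrist_force: [-0.1, -0.2, 0.2]
width: 0.0705
finger_force: 0.0
```

>>> {"fn": "play_rows", "kwargs": {
  "translation": [
    [0,0,0],
    [0,0,0],
    [0,0,0],
    [0,0,0],
    [0,0,0]
  ],
  "twist": [
    [0,0,0],
    [0,0,0],
    [0,0,0],
    [0,0,0],
    [0,0,0]
  ],
  "gripper": [0.3,0.2,0.1,0,0]
}}

```text
time: 20.15
tool_pos: [0.3005, -0.1682, 0.1007]
ee_rot: [3.139, -1.257, 1.381]
wrist_force: [1.1, 0.9, -0.2]
width: 0.06
finger_force: 30.0
```

```bash
cat > nest.py <<'E'
# nest pose from the first wrist picture and the top picture: fit the model's base corners and pin/plug to picked pixels
from kin import *
E
python3 - <<'E'
from bench import robot
from kin import *
o=robot.get_obs();log(o);print(o['time'],o['tool_pos'],o['ee_rot'],o['width'],o['finger_force'],o['wrist_force'],o['wrist_torque'])
Rt=E('xyz',o['ee_rot']);M=Rt.as_matrix();print("lean",np.degrees(np.arccos(-M[2,2])),"y axis",M[:,1])
# nest fit in w1: base top corners z=.010, pin top, plug
m=np.load("m1.npy",allow_pickle=True).item()
obj=np.array([[40,60,10],[-40,60,10],[40,-60,10],[-40,-60,10],[20,35,46],[-20,35,24]])/1e3
px=np.array([(418,107),(366,203),(555,187),(499,278),(434,139),(405,197)])*.64
def f(v):
    P=np.c_[obj[:,:2]@np.array([[np.cos(v[2]),np.sin(v[2])],[-np.sin(v[2]),np.cos(v[2])]])+v[:2],obj[:,2]]
    return (proj(m,P)-px).ravel()
s=least_squares(f,[.38,-.22,-.2]);print("nest",s.x,np.degrees(s.x[2]));print(s.fun.reshape(-1,2).round(1).tolist())
E
```

```text
20.15 [ 0.3004657  -0.16820979  0.10068067] [ 3.13949723 -1.25708206  1.38076562] 0.05999638091607022 29.999181926250458 [ 1.09607364  0.94597629 -0.18202255] [-0.27915291 -0.12203492 -0.22863403]
lean 72.02553721334124 y axis [ 9.81619795e-01 -1.90845905e-01  6.46634708e-04]
nest [ 0.38117603 -0.22007175 -0.19591289] -11.224981971727955
[[-1.3, -2.9], [-1.9, -0.4], [1.5, -0.0], [0.8, 0.8], [0.6, 3.0], [0.3, -0.5]]
```

Run:
```python
from bench import robot
from kin import *
import pickle
# nest outline refined: light pixels near the nest
for nm,fn,m,z in(("wrist","pics/w1raw.png",np.load("m1.npy",allow_pickle=True).item(),.01),("top","pics/top0.png",robot.camera_model("top"),.01)):
    im=cv2.imread(fn); hsv=cv2.cvtColor(im,cv2.COLOR_BGR2HSV); mk=(hsv[...,1]<90).astype(np.uint8)
    c=proj(m,[.381,-.22,.02])[0]; n,lab,st,ce=cv2.connectedComponentsWithStats(mk); l=lab[int(c[1]),int(c[0])]
    cnt=max(cv2.findContours((lab==l).astype(np.uint8),cv2.RETR_EXTERNAL,cv2.CHAIN_APPROX_NONE)[0],key=len).reshape(-1,2)
    w=back(m,cnt,z)[:,:2]*1000; rc=cv2.minAreaRect(w.astype(np.float32)); print(nm,st[l].tolist(),rc)
o=robot.get_obs();Rt=E('xyz',o['ee_rot']);Gr=RS.inv()*Rt; gp=RS.inv().apply(o['tool_pos']-S2); print("gp",gp); gp[1]=0
pickle.dump((Gr.as_quat(),gp),open("g2.pkl","wb"))
pL=np.array([.3815,-.2203,0])-.045*yn+[0,0,.038]
rows(o['tool_pos'],o['ee_rot'],[(S2+[0,0,.08],RS),([.32,-.10,.115],R.from_rotvec(-np.radians(45)*az(NY))*RS),(pL-.05*az(NY)+[0,0,.05],RL)],Gr,gp,[4,10,10])
```

```text
wrist [234, 68, 122, 112, 7718] ((380.2302551269531, -222.51303100585938), (124.99496459960938, 90.41169738769531), 78.73677062988281)
top [305, 245, 42, 32, 1017] ((378.35723876953125, -220.3233184814453), (124.09844970703125, 85.4704360961914), 78.9224853515625)
gp [1.70934485e-01 8.30645572e-05 1.00680672e-01]
[[0.48, -0.0, -0.15], [0.47, -0.0, -0.16], [0.48, -0.0, -0.15], [0.47, -0.0, -0.16], [0.38, 0.02, -0.16], [0.37, 0.01, -0.17], [0.34, 0.02, -0.16], [0.32, 0.02, -0.16]]
[[0.0, 0.0, 0.0], [0.0, 0.0, 0.0], [0.0, 0.0, 0.0], [0.0, 0.0, 0.0], [0.0, -0.79, 0.0], [0.0, -0.78, 0.0], [0.0, -0.79, 0.01], [0.01, -0.78, -0.0]]
[[0.3, 0.01, -0.16], [0.28, 0.02, -0.15], [0.26, 0.02, -0.14], [0.24, 0.01, -0.13], [0.23, 0.02, -0.11], [0.21, 0.01, -0.11], [0.01, 0.09, -0.01], [-0.0, 0.08, 0.01]]
[[-0.0, -0.79, 0.0], [-0.0, -0.78, 0.0], [-0.0, -0.79, 0.01], [0.0, -0.78, -0.0], [0.0, -0.79, 0.0], [0.0, -0.78, 0.0], [0.0, -0.79, 0.01], [-0.0, -0.78, -0.0]]
[[-0.01, 0.08, 0.05], [-0.0, 0.09, 0.08], [-0.01, 0.08, 0.1], [-0.0, 0.08, 0.14], [-0.01, 0.08, 0.17], [0.01, 0.09, 0.19], [0.01, 0.08, 0.23], [0.03, 0.08, 0.25]]
[[-0.0, -0.79, 0.0], [-0.01, -0.79, 0.0], [0.0, -0.78, 0.0], [0.0, -0.79, 0.01], [-0.0, -0.78, -0.0], [-0.0, -0.79, 0.0], [-0.01, -0.78, 0.0], [0.0, -0.79, 0.0]]
max 0.79 end [ 0.3432 -0.1559  0.259 ] [3.1415 0.3139 1.3765]
```

>>> {"fn": "play_rows", "kwargs": {
  "translation": [
    [0.48,0,-0.15],
    [0.47,0,-0.16],
    [0.48,0,-0.15],
    [0.47,0,-0.16],
    [0.38,0.02,-0.16],
    [0.37,0.01,-0.17],
    [0.34,0.02,-0.16],
    [0.32,0.02,-0.16]
  ],
  "twist": [
    [0,0,0],
    [0,0,0],
    [0,0,0],
    [0,0,0],
    [0,-0.79,0],
    [0,-0.78,0],
    [0,-0.79,0.01],
    [0.01,-0.78,0]
  ],
  "gripper": [0,0,0,0,0,0,0,0]
}}

```text
time: 20.95
tool_pos: [0.3026, -0.1691, 0.2423]
ee_rot: [-3.136, -0.938, 1.374]
wrist_force: [0.5, 0.1, -3.6]
width: 0.0598
finger_force: 30.0
```

>>> {"fn": "play_rows", "kwargs": {
  "translation": [
    [0.3,0.01,-0.16],
    [0.28,0.02,-0.15],
    [0.26,0.02,-0.14],
    [0.24,0.01,-0.13],
    [0.23,0.02,-0.11],
    [0.21,0.01,-0.11],
    [0.01,0.09,-0.01],
    [0,0.08,0.01]
  ],
  "twist": [
    [0,-0.79,0],
    [0,-0.78,0],
    [0,-0.79,0.01],
    [0,-0.78,0],
    [0,-0.79,0],
    [0,-0.78,0],
    [0,-0.79,0.01],
    [0,-0.78,0]
  ],
  "gripper": [0,0,0,0,0,0,0,0]
}}

```text
time: 21.75
tool_pos: [0.317, -0.1494, 0.3063]
ee_rot: [-3.137, -0.311, 1.376]
wrist_force: [-0.5, -0.5, -3.4]
width: 0.0598
finger_force: 30.0
```

>>> {"fn": "play_rows", "kwargs": {
  "translation": [
    [-0.01,0.08,0.05],
    [0,0.09,0.08],
    [-0.01,0.08,0.1],
    [0,0.08,0.14],
    [-0.01,0.08,0.17],
    [0.01,0.09,0.19],
    [0.01,0.08,0.23],
    [0.03,0.08,0.25]
  ],
  "twist": [
    [0,-0.79,0],
    [-0.01,-0.79,0],
    [0,-0.78,0],
    [0,-0.79,0.01],
    [0,-0.78,0],
    [0,-0.79,0],
    [-0.01,-0.78,0],
    [0,-0.79,0]
  ],
  "gripper": [0,0,0,0,0,0,0,0]
}}

```text
time: 22.55
tool_pos: [0.3424, -0.1554, 0.2571]
ee_rot: [-3.138, 0.316, 1.378]
wrist_force: [-1.0, 0.1, -3.7]
width: 0.0603
finger_force: 30.0
```

>>> {"fn": "play_rows", "kwargs": {
  "translation": [
    [0,0,0]
  ],
  "twist": [
    [0,0,0]
  ],
  "gripper": [0]
}}

```text
time: 22.65
tool_pos: [0.3421, -0.1547, 0.2557]
ee_rot: [-3.134, 0.312, 1.381]
wrist_force: [-0.8, -0.0, -4.0]
width: 0.0602
finger_force: 30.0
```

Run:
```python
from bench import robot
from kin import *
import pickle
q,gp=pickle.load(open("g2.pkl","rb"));Gr=R.from_quat(q)
o=robot.get_obs();log(o);print(o['time'],o['tool_pos'],o['ee_rot'],o['width'],o['wrist_force'])
Rc=E('xyz',o['ee_rot'])*Gr.inv(); print("carrier",o['tool_pos']-Rc.apply(gp),"err",np.degrees((RL.inv()*Rc).as_rotvec()))
for c in("wrist","top","side"):
    cv2.imwrite(f"pics/{c}7.png",robot.snapshot(c)[:,:,::-1])
    for n in("nest","key_pin","carrier"): print(c,n,[(r['score'],r['centre']) for r in robot.spot_point(n,c) if abs(r['centre'][1]+.2)<.15])
np.save("m7.npy",robot.camera_model("wrist"),allow_pickle=True)
pL=np.array([.3813,-.2204,0])-.045*yn+[0,0,.038]
rows(o['tool_pos'],o['ee_rot'],[(pL+[0,0,.03],RL)],Gr,gp,[5])
```

```text
22.65 [ 0.34206298 -0.15467606  0.25571008] [-3.13351922  0.31163476  1.38056343] 0.060189072922354106 [-0.81116394 -0.04257492 -3.95151612]
carrier [ 0.32148761 -0.25288006  0.08457322] err [0.1211195  0.11781034 0.4426512 ]
wrist nest [(0.72, [0.3807, -0.2205, 0.001]), (0.25, [0.4021, -0.1853, 0.0199])]
wrist key_pin [(0.56, [0.4043, -0.1904, 0.0177])]
wrist carrier [(0.82, [0.3209, -0.2503, 0.0866])]
top nest [(0.55, [0.3803, -0.2184, -0.0016])]
top key_pin []
top carrier [(0.78, [0.3225, -0.2484, 0.0871])]
side nest [(0.78, [0.3824, -0.2175, 0.0037])]
side key_pin [(0.56, [0.409, -0.189, 0.0208])]
side carrier [(0.91, [0.3246, -0.2566, 0.0871])]
[[0.02, 0.26, 0.08], [0.02, 0.25, 0.08], [0.02, 0.26, 0.08], [0.02, 0.26, 0.08], [0.02, 0.25, 0.08]]
[[-0.01, -0.0, 0.01], [-0.02, -0.01, 0.01], [-0.01, -0.0, 0.01], [-0.01, -0.01, 0.01], [-0.02, -0.0, 0.0]]
max 0.26 end [ 0.392  -0.1656  0.239 ] [3.1414 0.3137 1.3764]
```

>>> {"fn": "play_rows", "kwargs": {
  "translation": [
    [0.02,0.26,0.08],
    [0.02,0.25,0.08],
    [0.02,0.26,0.08],
    [0.02,0.26,0.08],
    [0.02,0.25,0.08],
    [0,0,0],
    [0,0,0]
  ],
  "twist": [
    [-0.01,0,0.01],
    [-0.02,-0.01,0.01],
    [-0.01,0,0.01],
    [-0.01,-0.01,0.01],
    [-0.02,0,0],
    [0,0,0],
    [0,0,0]
  ],
  "gripper": [0,0,0,0,0,0,0]
}}

```text
time: 23.95
tool_pos: [0.3933, -0.1669, 0.2419]
ee_rot: [3.136, 0.316, 1.373]
wrist_force: [-0.4, -0.2, -3.5]
width: 0.0597
finger_force: 30.0
```

```bash
cat > st.py <<'E'
from bench import robot
from kin import *
import pickle,sys
q,gp=pickle.load(open("g2.pkl","rb"));Gr=R.from_quat(q)
NC=np.array([.3811,-.2199]); pL=np.array([*NC,0])-.045*yn+[0,0,.038]
o=robot.get_obs();log(o);print(o['time'],o['tool_pos'],o['ee_rot'],o['width'],o['wrist_force'],o['wrist_torque'])
Rc=E('xyz',o['ee_rot'])*Gr.inv(); c=o['tool_pos']-Rc.apply(gp); dv=RL.inv().apply(c-pL)
print("off in nest: x %.1f y %.1f z %.1f mm"%(dv[1]*1e3,dv[2]*1e3,dv[0]*1e3),"rot err deg (about up, nest x, nest y)",np.degrees((RL.inv()*Rc).as_rotvec()).round(2))
E
python3 - <<'E'
from st import *
for c in("wrist","side","top"):
    robot.snapshot(c)
    for n in("nest","carrier"): print(c,n,[(r['score'],r['centre']) for r in robot.spot_point(n,c) if abs(r['centre'][1]+.2)<.15])
rows(o['tool_pos'],o['ee_rot'],[(pL+[0,0,.014],RL)],Gr,gp,[4])
E
```

```text
23.95 [ 0.39332604 -0.16693542  0.2419415 ] [3.13564425 0.31550794 1.37335466] 0.05973075478594127 [-0.40363586 -0.22783164 -3.5437586 ] [ 0.26227156 -0.13181724 -0.01601933]
off in nest: x 2.6 y -1.7 z 33.2 mm rot err deg (about up, nest x, nest y) [-0.04 -0.1  -0.32]
wrist nest []
wrist carrier [(0.91, [0.3737, -0.2639, 0.0723])]
side nest [(0.69, [0.3826, -0.2169, 0.0051])]
side carrier []
top nest [(0.55, [0.3815, -0.2188, -0.0008])]
top carrier [(0.54, [0.3728, -0.2592, 0.0695])]
[[0.04, -0.01, 0.11], [0.05, -0.01, 0.11], [0.04, -0.01, 0.11], [0.05, -0.01, 0.11]]
[[0.01, 0.0, -0.01], [0.02, 0.01, -0.0], [0.01, 0.0, -0.01], [0.01, 0.01, -0.0]]
max 0.11 end [ 0.3921 -0.1653  0.223 ] [3.1413 0.3135 1.3755]
```

>>> {"fn": "play_rows", "kwargs": {
  "translation": [
    [0.04,-0.02,0.11],
    [0.05,-0.02,0.11],
    [0.04,-0.01,0.11],
    [0.05,-0.01,0.11],
    [0,0,0],
    [0,0,0],
    [0,0,0]
  ],
  "twist": [
    [0.01,0,-0.01],
    [0.02,0.01,0],
    [0.01,0,-0.01],
    [0.01,0.01,0],
    [0,0,0],
    [0,0,0],
    [0,0,0]
  ],
  "gripper": [0,0,0,0,0,0,0]
}}

```text
time: 25.1
tool_pos: [0.3913, -0.1652, 0.2235]
ee_rot: [3.139, 0.314, 1.375]
wrist_force: [-0.5, 0.5, -4.6]
width: 0.0601
finger_force: 30.0
```

Run:
```python
from st import *
rows(o['tool_pos'],o['ee_rot'],[(pL+[0,0,.008],RL)],Gr,gp,[4])
```

```text
25.1 [ 0.39129908 -0.1651958   0.22350301] [3.13941686 0.3138269  1.3748131 ] 0.0600868645002573 [-0.47830471  0.51127026 -4.55159207] [ 0.23890511 -0.17609786  0.01991353]
off in nest: x -0.3 y -0.1 z 14.6 mm rot err deg (about up, nest x, nest y) [-0.03 -0.01 -0.12]
[[0.01, 0.0, 0.04], [0.02, 0.01, 0.04], [0.01, 0.0, 0.04], [0.01, 0.01, 0.04]]
[[0.0, 0.0, -0.0], [0.01, 0.0, -0.01], [0.0, 0.0, 0.0], [0.01, 0.0, -0.0]]
max 0.04 end [ 0.3921 -0.1654  0.2168] [-3.1414  0.3138  1.3759]
```

Aligned, with no contact yet. Lowering in small steps while watching the force.

>>> {"fn": "play_rows", "kwargs": {
  "translation": [
    [0.012,0.005,0.04],
    [0.012,0.005,0.04],
    [0.012,0,0.04],
    [0,0,0]
  ],
  "twist": [
    [0,0,0],
    [0,0,0],
    [0,0,0],
    [0,0,0]
  ],
  "gripper": [0,0,0,0]
}}

```text
time: 25.5
tool_pos: [0.3914, -0.1652, 0.218]
ee_rot: [3.141, 0.313, 1.375]
wrist_force: [-0.2, -0.4, -3.3]
width: 0.0603
finger_force: 30.0
```

>>> {"fn": "play_rows", "kwargs": {
  "translation": [
    [0.012,0,0.04],
    [0.012,0,0.04],
    [0,0,0]
  ],
  "twist": [
    [0,0,0],
    [0,0,0],
    [0,0,0]
  ],
  "gripper": [0,0,0]
}}

```text
time: 25.8
tool_pos: [0.3914, -0.1653, 0.2147]
ee_rot: [3.14, 0.314, 1.375]
wrist_force: [0.2, 0.3, -3.7]
width: 0.06
finger_force: 30.0
```

```bash
python3 -c "from st import *"
```

```text
25.8 [ 0.39140874 -0.16533369  0.21465504] [3.14047649 0.3135106  1.37512254] 0.05995693363774212 [ 0.23277232  0.34217493 -3.71201165] [ 0.31154874 -0.1584359   0.01374471]
off in nest: x -0.4 y -0.1 z 5.7 mm rot err deg (about up, nest x, nest y) [-0.03  0.01 -0.06]
```

>>> {"fn": "play_rows", "kwargs": {
  "translation": [
    [0.01,0,0.031],
    [0.01,0,0.031],
    [0,0,0]
  ],
  "twist": [
    [0,0,0],
    [0,0,0],
    [0,0,0]
  ],
  "gripper": [0,0,0]
}}

```text
time: 26.1
tool_pos: [0.3915, -0.1654, 0.2121]
ee_rot: [3.14, 0.314, 1.375]
wrist_force: [-1.3, -1.2, -3.2]
width: 0.0598
finger_force: 30.0
```

>>> {"fn": "play_rows", "kwargs": {
  "translation": [
    [0.008,0,0.024],
    [0.008,0,0.024],
    [0,0,0]
  ],
  "twist": [
    [0,0,0],
    [0,0,0],
    [0,0,0]
  ],
  "gripper": [0,0,0]
}}

```text
time: 26.4
tool_pos: [0.3915, -0.1653, 0.2102]
ee_rot: [3.14, 0.314, 1.375]
wrist_force: [-0.2, -0.0, -4.1]
width: 0.0599
finger_force: 30.0
```

>>> {"fn": "play_rows", "kwargs": {
  "translation": [
    [0.004,0,0.012],
    [0,0,0]
  ],
  "twist": [
    [0,0,0],
    [0,0,0]
  ],
  "gripper": [0,0]
}}

```text
time: 26.6
tool_pos: [0.3915, -0.1654, 0.2098]
ee_rot: [3.14, 0.314, 1.375]
wrist_force: [0.6, -0.1, -3.6]
width: 0.0603
finger_force: 30.0
```

>>> {"fn": "play_rows", "kwargs": {
  "translation": [
    [0.004,0,0.012],
    [0,0,0]
  ],
  "twist": [
    [0,0,0],
    [0,0,0]
  ],
  "gripper": [0,0]
}}

```text
time: 26.8
tool_pos: [0.3915, -0.1654, 0.2093]
ee_rot: [3.14, 0.314, 1.375]
wrist_force: [0.3, 0.5, -2.8]
width: 0.0602
finger_force: 30.0
```

```bash
python3 -c "from st import *"
```

```text
26.8 [ 0.39154024 -0.16535605  0.20929111] [3.1399276  0.31372387 1.37497166] 0.06018699913207934 [ 0.26965209  0.49477439 -2.79312945] [ 0.26316023 -0.12061523 -0.03051987]
off in nest: x -0.1 y -0.1 z 0.4 mm rot err deg (about up, nest x, nest y) [-0.03 -0.   -0.09]
```

>>> {"fn": "play_rows", "kwargs": {
  "translation": [
    [0.004,0,0.012],
    [0,0,0]
  ],
  "twist": [
    [0,0,0],
    [0,0,0]
  ],
  "gripper": [0,0]
}}

```text
time: 27.0
tool_pos: [0.3916, -0.1654, 0.2092]
ee_rot: [3.14, 0.314, 1.375]
wrist_force: [-0.6, 1.6, -0.6]
width: 0.0598
finger_force: 30.0
```

>>> {"fn": "play_rows", "kwargs": {
  "translation": [
    [0.004,0,0.012],
    [0,0,0]
  ],
  "twist": [
    [0,0,0],
    [0,0,0]
  ],
  "gripper": [0,0]
}}

```text
time: 27.2
tool_pos: [0.3916, -0.1653, 0.2091]
ee_rot: [3.14, 0.314, 1.375]
wrist_force: [-2.0, 3.6, 5.5]
width: 0.0597
finger_force: 30.0
```

>>> {"fn": "play_rows", "kwargs": {
  "translation": [
    [0.004,0,0.012],
    [0,0,0]
  ],
  "twist": [
    [0,0,0],
    [0,0,0]
  ],
  "gripper": [0,0]
}}

```text
time: 27.4
tool_pos: [0.3917, -0.1653, 0.2091]
ee_rot: [3.14, 0.314, 1.374]
wrist_force: [-3.7, 4.4, 9.2]
width: 0.06
finger_force: 30.0
```

```bash
python3 -c "from st import *"
```

```text
27.4 [ 0.39165785 -0.16532409  0.20911153] [3.13983799 0.31423473 1.37449375] 0.060022620422490285 [-3.6615931   4.36532226  9.23458102] [ 0.52772219  0.92853378 -0.36914971]
off in nest: x -0.1 y -0.2 z 0.2 mm rot err deg (about up, nest x, nest y) [-0.05 -0.03 -0.09]
```

The carrier is seated on the bed: contact at 0.2 mm above nominal height, square and centred. Releasing, then rising straight up and away from the microscope.

>>> {"fn": "play_rows", "kwargs": {
  "translation": [
    [0,0,0],
    [0,0,0],
    [0,0,0],
    [-0.04,0,-0.12],
    [-0.08,0,-0.25],
    [-0.11,0,-0.35],
    [-0.12,0,-0.38],
    [0,0,0]
  ],
  "twist": [
    [0,0,0],
    [0,0,0],
    [0,0,0],
    [0,0,0],
    [0,0,0],
    [0,0,0],
    [0,0,0],
    [0,0,0]
  ],
  "gripper": [0.4,0.5,0.5,0.5,0.5,0.5,0.5,0.5]
}}

```text
time: 28.2
tool_pos: [0.3925, -0.1656, 0.2572]
ee_rot: [3.133, 0.316, 1.373]
wrist_force: [1.1, 0.8, 0.5]
width: 0.0707
finger_force: 0.0
```

>>> {"fn": "play_rows", "kwargs": {
  "translation": [
    [-0.08,-0.3,-0.25],
    [-0.08,-0.5,-0.25],
    [-0.08,-0.5,-0.25],
    [-0.08,-0.5,-0.25],
    [0,-0.3,0],
    [0,0,0],
    [0,0,0]
  ],
  "twist": [
    [0,0,0],
    [0,0,0],
    [0,0,0],
    [0,0,0],
    [0,0,0],
    [0,0,0],
    [0,0,0]
  ],
  "gripper": [0.5,0.5,0.5,0.5,0.5,0.5,0.5]
}}

```text
time: 28.9
tool_pos: [0.3091, -0.1486, 0.2957]
ee_rot: [3.139, 0.314, 1.375]
wrist_force: [0.6, 1.0, -0.1]
width: 0.0701
finger_force: 0.0
```

Run:
```python
from st import *
for c in("wrist","side","top"):
    im=robot.snapshot(c); cv2.imwrite(f"pics/{c}9.png",im[:,:,::-1])
    for n in("nest","key_pin","carrier","blank"): print(c,n,[(r['score'],np.round(r['centre'],4).tolist()) for r in robot.spot_point(n,c) if r['centre'][0]<.55])
    m=robot.camera_model(c)
    if c=="wrist":
        # carrier top face outline (light block on the nest): compare brightness edges with the expected outline
        f=lambda x,y,z:pL+RL.apply(np.array([x,y,z])/1e3)
        for nm,z in(("top face",14),):
            print(proj(m,[f(z,-30,0),f(z,30,0),f(z,30,72),f(z,12,72),f(z,12,90),f(z,-30,90)]).round(0).tolist())
```

```text
28.9 [ 0.3091293  -0.14862372  0.29567566] [3.13930034 0.31368002 1.37460296] 0.07009501479462985 [ 0.55243151  0.97086953 -0.10479105] [ 0.07119368 -0.09232519 -0.01369251]
off in nest: x -84.1 y 0.3 z 86.7 mm rot err deg (about up, nest x, nest y) [-0.04  0.   -0.12]
wrist nest []
wrist key_pin [(0.66, [0.4043, -0.1891, 0.0231])]
wrist carrier []
wrist blank []
[[328.0, 223.0], [403.0, 223.0], [427.0, 140.0], [401.0, 140.0], [407.0, 115.0], [344.0, 115.0]]
side nest [(0.58, [0.381, -0.217, 0.0022])]
side key_pin [(0.43, [0.4101, -0.1901, 0.0223])]
side carrier []
side blank [(0.83, [0.4565, 0.0366, 0.009])]
top nest [(0.55, [0.382, -0.2193, -0.0007])]
top key_pin []
top carrier [(0.65, [0.3715, -0.2587, 0.0363])]
top blank [(0.71, [0.4482, 0.039, 0.011])]
```

```bash
python3 -c "
from bench import robot
print(robot.close_job())"
```

```text
the job is handed in; nothing more can be done
None
```

The job is handed in at about 29 s: the carrier lies released in the nest with its +x face up and its notch over the pin, and the blank still stands in its rack slot. I saw no verdict. The final position comes from arm readings and detector fixes (within about 5 mm), not a viewed picture.

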